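Slide the pepper mill home

TASK

Put the dark pepper mill away: gently push it across the counter, low on its body so that it slides upright, into the empty bay of the wooden condiment rack (the one with the green spot), until it stands fully home against the back rail. Push it only, do not pinch, lift or tip it, and leave everything else where it stands, then take the hand clear.

Things in the scene. Friction and masses are not known exactly. Their poses are not given: they have to be found in the camera images.
- pepper_mill: Pepper mill of dark wood, loose, 0.25 to 0.5 kg, 216 mm tall, round, upright. Foot: a plain cylinder 62 mm in diameter up to 40 mm height; steel band at 48 to 54 mm; waist 36 mm in diameter at 85 mm; shoulder 50 mm at 150 mm; head 54 mm at 172 mm; steel ball on top. Origin: centre of its underside; z up. Slides under 1 to 4 N when pushed below 40 mm height; tips when pushed much higher.
- pad: Green round spot, 52 mm in diameter, flat (under 1 mm, nothing to bump on), on the counter in the empty bay. Its centre (the origin) is where the middle of the mill's foot stands when home. Which of the three bays is empty changes from start to start.
- rack: Wooden rack, fixed, no floor of its own; three bays in a row, open towards the robot, turned up to 0.2 rad. Origin: on the counter, home point of the middle bay; x points into the bays, y along the row. Bay centres: y = -95, 0, +95 mm; each 83 mm wide inside. Back rail 45 mm high, 297 mm long, front face at x = +32 mm. Dividers 12 mm thick, 32 mm high, from the rail to x = -41 mm.
- salt_mill: Salt mill of pale wood, same shape and size as the pepper mill, standing in one of the other bays. Origin: centre of its underside. Leave it.
- oil: Green oil bottle with black cap, 58 mm in diameter, 230 mm tall, in the third bay. Origin: centre of its underside. Leave it.
- jar: Amber jar, 68 mm in diameter, 100 mm tall, on the left of the counter. Origin: centre of its underside. Leave it.
- mug: Blue mug, 80 mm in diameter, 95 mm tall, on the left. Origin: centre of its underside. Leave it.
- can: Yellow-labelled tin can, 74 mm in diameter, 110 mm tall, on the right. Origin: centre of its underside. Leave it.
- spoon: Wooden spoon, 240 mm long, lying on the right. Leave it.
- bowl: White bowl, 130 mm across, 50 mm high, on the left. Origin: centre of its underside. Leave it.
Things that resemble listed ones, but are neither listed nor needed, are in the scene too. Leave any purple look-alike of the pepper_mill alone.

How it is judged:
By the outcome, as a careful person would: the job done as asked, in the order asked, and still so for the second after the job is handed in, with the robot touching nothing.
It also fails if it takes over 58 s, if anything falls off the work surface, if the arm or the gripper's body presses on something with over 40 N, if the wrist force passes 120 N, or if a joint passes its speed limit or range.

ROBOT

A 6-joint arm with a two-finger parallel gripper is mounted at the origin on the work surface. World frame = base frame: x ahead of the robot, y to its left, z up, the work surface at z = 0. Lengths are in mm, angles in rad, forces in N, time in s.
With the tool pointing down it reaches from about 350 to 975 mm from the base axis. Payload 7.1 kg.
Tool frame: the origin (TCP) lies at the very end of the fingers, on their centre line; the grasp point (between the pads) lies 19 mm behind it; y points along the fingers, x is the direction in which the jaws open and shut, and the axes are right-handed (so a half turn about y gives the same grasp; the last joint's range is limited). The gripper opens to 88 mm and grips with 3 to 60 N. Pads are 20 mm wide; open, the fingers measure 115 mm over their backs; the gripper's body (75 mm by 178 mm) begins 61 mm behind the grasp point.
Start: joints at [1.159, 0.423, 1.63, -0, 1.089, -0.019], TCP at [239.203, 577.396, 222.675] pointing down, gripper open.
Joint ranges: [-3, 3], [-0.9, 2.11], [0.09, 2.58], [-1.31, 4.45], [0.11, 2.69], [-2.54, 2.54]. Speed limits (rad/s): [2.39, 2.39, 3.01, 3.14, 3.14, 3.14].

INTERFACE

Orientations are given as a rotation vector (axis times angle).
In Python, from workcell import ctrl gives the robot as it stands. The module is installed in compiled form; this text tells all that it offers.
- The arm moves only by the tool jog_arm, never from a script. Its argument "steps" is a list of rows, each an object with "turn": the turn, a rotation vector about the world's x, y, z scaled (see below), a list of three; "dp": the shift along the world's x, y, z scaled (see below), a list of three; "claw": the opening, from 0 (shut) to 1 (fully open). In form: [{"turn": [wx, wy, wz], "dp": [x, y, z], "claw": claw}, ...]. A call has 1 to 12 rows; each row is the pose to reach, as a shift and turn from the pose measured when the call began, turning the shorter way round; what a row does not reach only later rows make up. The controller multiplies each number of a shift by 80 mm and each number of a turn by pi rad. A row lasts 1/12 s, in which the tool goes at most 41.7 mm and 7.16 degrees, less where a joint would pass 70% of its speed; a pose out of reach is approached as far as the arm can. A call with a number of a shift or a turn outside -1 to 1 is refused whole. A call with a gripper value outside its range is refused whole. The fingers move at their own pace and stop on an object; the grip force is fixed at half the most. Time passes only in rows, so rows that repeat a pose let the fingers close. It gives the time, the measured TCP pose, the force and the opening at its end, in the units of the state.
- ctrl.get_obs(): the state, without advancing time (a new reading comes with each control period).
- ctrl.get_image(name): name is "scene" or "top" or "wrist"; returns a dict with "img" (400x640x3 uint8, red, green, blue), "range_z" (400x640 float32, mm along the optical axis (not along the pixel's ray), 0 where there is no reading), "fovy" (degrees; the focal length in pixels is half the picture's height over the tangent of half this angle, whatever the lens; pixels are square), "cx", "cy" (the principal point, pixels), "dist_coeffs" ([k1, k2, p1, p2, k3] as OpenCV has them; the pictures are not rectified), "camera_from_world" (4x4, takes a point from world to camera coordinates); the wrist camera has in their place "hand_eye" (4x4, takes a point from camera to tool coordinates, whose origin is the TCP and whose axes are the tool frame's). Camera axes: x right, y down, z forward; pixel columns grow to the right and rows downward; lengths in mm; the calibration is good to about 2 mm. A picture is of the moment at which its call begins: read the wrist's pose just before it.
- ctrl.close_job(): hands the job in, once; it reports no verdict.
The state is a dict: "t": time; "qpos": joint angles; "qvel": joint speeds; "joint_torque": joint torques, N m; "ee_pos": TCP position; "orientation": TCP orientation; "ft_force": force on the tool from outside, world axes, zero at the start; "moment": the same for the moment, N m; "width": finger opening in mm.
Only numpy, scipy, OpenCV 4.12 (cv2) and the standard library are available. Lean on these libraries where they do the work, as an engineer would, in place of code of your own. Each camera call takes 0.05 s, during which the arm holds its last target.

## Working session

There is one attempt and no reset: what is moved stays moved. The work goes in short steps, Python scripts to look and compute and a tool call to move; the robot and the scene stay as the last step left them, time stands still between calls to the robot, and variables do not carry over. Pictures are saved under pics/ and viewed, and the job is handed in when it is done.

Besides the shell and the picture viewer there is one more tool, called after "Emit:" as name(argument=value, ...), one argument or row to a line, values as JSON. jog_arm: Moves the arm, as the interface text tells. Its arguments: {"type":"object","properties":{"steps":{"type":"array","items":{"type":"object","properties":{"turn":{"type":"array","items":{"type":"number"}},"dp":{"type":"array","items":{"type":"number"}},"claw":{"type":"number"}}}}},"required":["steps"]}

```bash
mkdir -p pics; cat > h.py <<'E'
import numpy as np, cv2
from workcell import ctrl
def K(d):
    f=200/np.tan(np.radians(d["fovy"])/2); return np.array([[f,0,d["cx"]],[0,f,d["cy"]],[0,0,1.]])
def ray(d,uv):
    n=cv2.undistortPoints(np.array([[uv]],float),K(d),np.array(d["dist_coeffs"],float))[0,0]
    T=np.linalg.inv(d["camera_from_world"]); return T[:3,3],T[:3,:3]@np.array([n[0],n[1],1])
def plane(d,uv,z):
    o,r=ray(d,uv); return o+r*(z-o[2])/r[2]
def proj(d,P):
    T=np.array(d["camera_from_world"]); p,_=cv2.projectPoints(np.array(P,float).reshape(-1,1,3),cv2.Rodrigues(T[:3,:3])[0],T[:3,3],K(d),np.array(d["dist_coeffs"],float)); return p[:,0]
def cloud(d):
    z=d["range_z"]; v,u=np.mgrid[:400,:640]
    n=cv2.undistortPoints(np.stack([u,v],-1).reshape(-1,1,2).astype(float),K(d),np.array(d["dist_coeffs"],float))[:,0]
    c=np.c_[n*z.reshape(-1,1),z.reshape(-1)]; T=np.linalg.inv(d["camera_from_world"])
    return (c@T[:3,:3].T+T[:3,3]).reshape(400,640,3)
E
python3 - <<'E'
from h import *
import pickle
print(ctrl.get_obs())
for n in("scene","top"):
    d=ctrl.get_image(n); pickle.dump(d,open(n+".pkl","wb")); cv2.imwrite(f"pics/{n}0.png",d["img"][:,:,::-1]); print(n,d["fovy"],np.linalg.inv(d["camera_from_world"]).round(2)[:3])
E
```

```text
{'t': 0.0, 'qpos': array([ 1.15895862e+00,  4.23881632e-01,  1.63066501e+00, -3.74493977e-05,
        1.08862011e+00, -1.90051927e-02]), 'qvel': array([-0.0014081 , -0.00155745,  0.00082739, -0.00098235, -0.00119554,
       -0.00118367]), 'joint_torque': array([-9.83633581e-04, -5.44645035e+01, -2.73679411e+01,  6.44154917e-02,
        2.26935104e-02, -9.66460311e-05]), 'ee_pos': array([239.02086498, 576.88911469, 221.88605936]), 'orientation': array([-1.37070773, -0.91420274,  0.91635674]), 'ft_force': array([ 0.26236966, -0.02324182,  0.08030766]), 'moment': array([-0.0231549 , -0.01911607, -0.0158439 ]), 'width': 87.8248840546484}
scene 50.19189216599239 [[-4.70000e-01  7.10000e-01 -5.30000e-01  1.03666e+03]
 [ 8.80000e-01  3.80000e-01 -2.80000e-01  3.14320e+02]
 [ 0.00000e+00 -6.00000e-01 -8.00000e-01  8.17220e+02]]
top 47.86042972680249 [[ 2.00000e-02 -9.90000e-01  1.00000e-01  4.26400e+02]
 [-1.00000e+00 -2.00000e-02  2.00000e-02  3.43000e+00]
 [-2.00000e-02 -1.00000e-01 -9.90000e-01  1.02043e+03]]
```

```bash
ls pics
```

```text
scene0.png
top0.png
```

View pics/scene0.png

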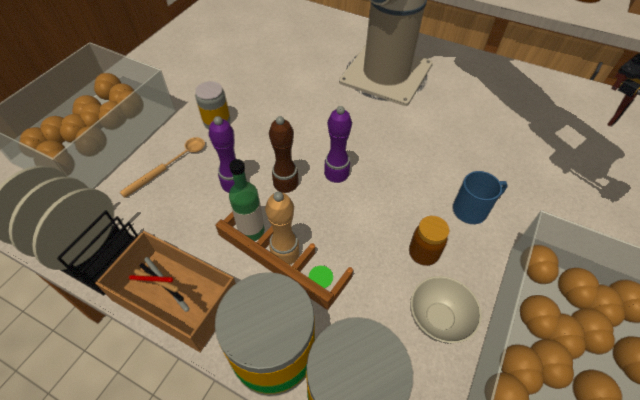

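View pics/top0.png

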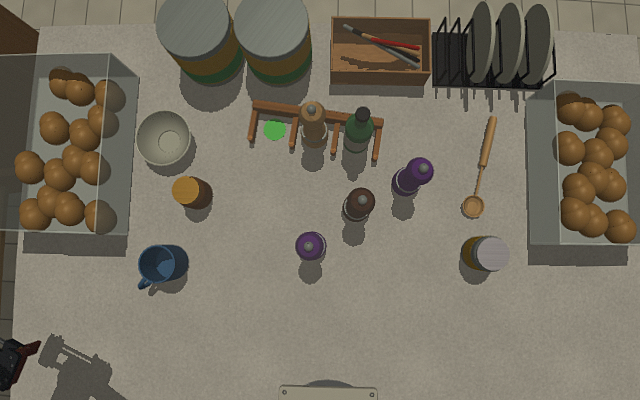

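Candidates for the mill are scene (284,155) / top (358,205) in dark brown, and two purple ones at scene (225,155) and (338,145). The dark wood one fits; both purple ones are look-alikes. The green spot is at scene (320,277) / top (275,130), in the left bay.

```bash
python3 - <<'E'
from h import *
import pickle
S=pickle.load(open("scene.pkl","rb"));T=pickle.load(open("top.pkl","rb"))
def tri(a,b):
    o1,r1=ray(S,a);o2,r2=ray(T,b); A=np.c_[r1,-r2]; x=np.linalg.lstsq(A,o2-o1,rcond=None)[0]
    p,q=o1+r1*x[0],o2+r2*x[1]; return ((p+q)/2).round(1),np.linalg.norm(p-q).round(1)
g={}
for n,d in(("S",S),("T",T)):
    h=cv2.cvtColor(d["img"],cv2.COLOR_RGB2HSV)
    m=cv2.inRange(h,(50,180,150),(70,255,255)); k,l,st,c=cv2.connectedComponentsWithStats(m)
    i=1+np.argmax(st[1:,4]); g[n]=c[i]; print(n,"pad",c[i].round(1),st[i,4],plane(d,c[i],0).round(1))
print("pad tri",tri(g["S"],g["T"]))
# clusters by colour from depth clouds
rng={"dark":((0,70,15),(14,220,110)),"purple":((130,80,30),(160,255,255))}
for n,d in(("S",S),("T",T)):
    P=cloud(d);h=cv2.cvtColor(d["img"],cv2.COLOR_RGB2HSV)
    for nm,(a,b) in rng.items():
        m=cv2.inRange(h,a,b)&((P[...,2]>8)&(P[...,2]<230)&(P[...,0]>330)&(P[...,0]<800)&(abs(P[...,1])<250)).astype(np.uint8)*255
        k,l,st,c=cv2.connectedComponentsWithStats(m)
        for i in range(1,k):
            if st[i,4]>60:
                p=P[l==i]; t=p[p[:,2]>p[:,2].max()-50]; lo=p[p[:,2]<40]
                print(n,nm,c[i].round(),st[i,:5],"top z",p[:,2].max().round(),"topmean",t.mean(0).round(), "min/max",p.min(0).round(),p.max(0).round())
for n,d,(x0,y0,x1,y1) in(("S",S,(180,80,380,340)),("T",T,(230,80,450,280))):
    cv2.imwrite(f"pics/crop{n}.png",cv2.resize(d["img"][y0:y1,x0:x1,::-1],None,fx=2.3 if n=="S" else 3,fy=2.3 if n=="S" else 3,interpolation=2))
E
```

```text
S pad [321.1 275.7] 325 [682.9 139.4   0. ]Traceback (most recent call last):
  File "<stdin>", line 11, in <module>
    return _wrapfunc(a, 'argmax', axis=axis, out=out, **kwds)
    return bound(*args, **kwds)
ValueError: attempt to get argmax of an empty sequence
```

```bash
cat > m.py <<'E'
from h import *
import pickle
S=pickle.load(open("scene.pkl","rb"));T=pickle.load(open("top.pkl","rb"))
def tri(a,b):
    o1,r1=ray(S,a);o2,r2=ray(T,b); A=np.c_[r1,-r2]; x=np.linalg.lstsq(A,o2-o1,rcond=None)[0]
    p,q=o1+r1*x[0],o2+r2*x[1]; return ((p+q)/2).round(1),np.linalg.norm(p-q).round(1)
g={}
print(T["img"][130,275],S["img"][276,321])
for n,d in(("S",S),("T",T)):
    h=cv2.cvtColor(d["img"],cv2.COLOR_RGB2HSV)
    m=cv2.inRange(h,(50,150,120),(75,255,255)); k,l,st,c=cv2.connectedComponentsWithStats(m)
    i=1+np.argmax(st[1:,4]); g[n]=c[i]; print(n,"pad",c[i].round(1),st[i,4],plane(d,c[i],0).round(1))
print("pad tri",tri(g["S"],g["T"]))
rng={"dark":((0,70,15),(14,220,110)),"purple":((130,80,30),(160,255,255))}
for n,d in(("S",S),("T",T)):
    P=cloud(d);h=cv2.cvtColor(d["img"],cv2.COLOR_RGB2HSV)
    for nm,(a,b) in rng.items():
        m=cv2.inRange(h,a,b)&((P[...,2]>8)&(P[...,2]<230)&(P[...,0]>330)&(P[...,0]<800)&(abs(P[...,1])<250)).astype(np.uint8)*255
        k,l,st,c=cv2.connectedComponentsWithStats(m)
        for i in range(1,k):
            if st[i,4]>60:
                p=P[l==i]; t=p[p[:,2]>p[:,2].max()-50]
                print(n,nm,c[i].round(),st[i,:5],"topmean",t.mean(0).round(), "min/max",p.min(0).round(),p.max(0).round())
for n,d,(x0,y0,x1,y1) in(("S",S,(180,80,380,340)),("T",T,(230,80,450,280))):
    cv2.imwrite(f"pics/crop{n}.png",cv2.resize(d["img"][y0:y1,x0:x1,::-1],None,fx=2.3 if n=="S" else 3,fy=2.3 if n=="S" else 3,interpolation=2))
E
python3 m.py
```

```text
[ 84 159  73] [ 57 174  44]
S pad [321.3 275.5] 362 [682.3 139.5   0. ]
T pad [272. 139.] 1 [661.5 141.9   0. ]
pad tri (array([669.5, 139.8, -23.1]), np.float64(11.8))
S dark [282. 147.] [269 120  26  57 982] topmean [518. -44. 183.] min/max [488. -73.  51.] [532. -25. 206.]
S dark [285. 183.] [272 172  27  19 257] topmean [525. -39.  30.] min/max [491. -73.   8.] [538. -20.  50.]
S dark [249. 251.] [217 227  72  49 317] topmean [716. -15.  27.] min/max [ 703. -105.    8.] [731.  90.  43.]
S dark [306. 260.] [295 250  20  22  83] topmean [674.  98.  19.] min/max [645.  92.   8.] [713. 105.  42.]
S dark [326. 294.] [301 273  52  35 223] topmean [793. 164. 176.] min/max [657. 121.   8.] [793. 197. 176.]
S purple [338. 137.] [327 110  25  57 988] topmean [434.  50. 182.] min/max [404.  21.  52.] [447.  70. 204.]
S purple [223. 145.] [209 120  26  57 913] topmean [ 576. -152.  192.] min/max [ 547. -181.   53.] [671. -55. 230.]
S purple [337. 173.] [325 163  25  18 267] topmean [441.  54.  29.] min/max [410.  21.   8.] [452.  76.  49.]
S purple [226. 184.] [219 176  15  15 120] topmean [ 593. -158.   31.] min/max [ 586. -177.    8.] [ 598. -141.   48.]
T dark [271. 108.] [252 101  47  22 192] topmean [722. 142.  42.] min/max [695.  80.   9.] [737. 184.  50.]
T dark [336. 121.] [325 118  21   8  64] topmean [698.  -5.  32.] min/max [689. -26.   8.] [702.  20.  49.]
T dark [361. 199.] [347 188  28  23 373] topmean [508. -53. 195.] min/max [487. -78. 172.] [530. -28. 211.]
T purple [420. 168.] [407 158  26  22 310] topmean [ 566. -161.  196.] min/max [ 546. -186.  175.] [ 588. -140.  211.]
T purple [309. 244.] [298 232  22  25 301] topmean [422.  42. 197.] min/max [401.  23.  44.] [448.  62. 205.]
```

```bash
true
```

```text
(no output)
```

View pics/cropS.png

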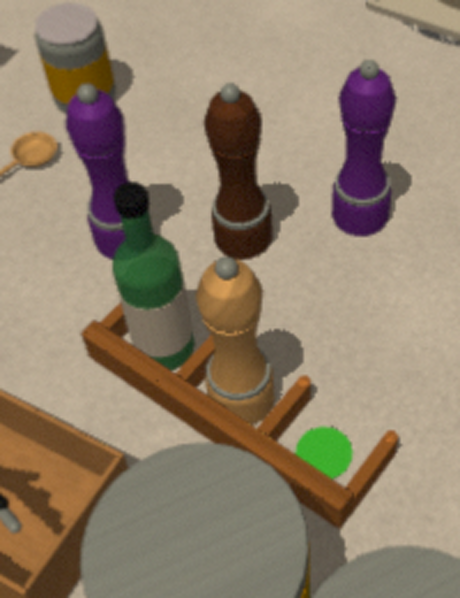

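View pics/cropT.png

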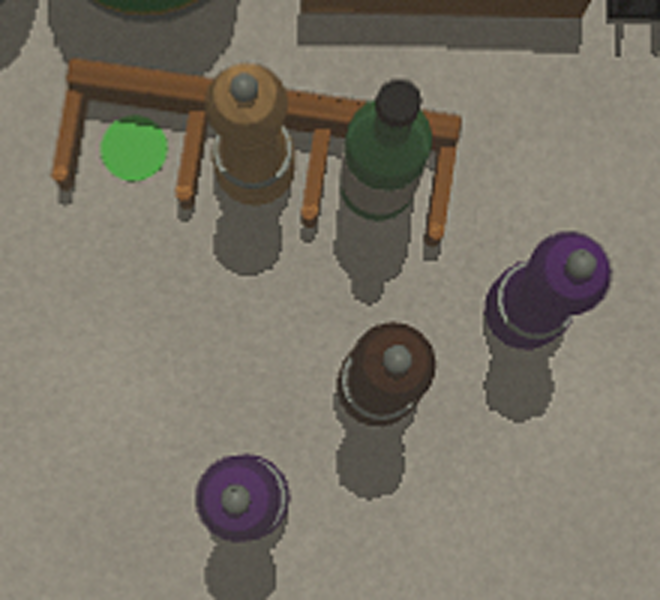

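The enlarged crops confirm it: dark mill at crop S (240,170), purple mills either side of it, and the green spot in the outer left bay. Next I'll refine the positions from the ball centres and the pad.

```bash
cat > m2.py <<'E'
from h import *
import pickle
exec(open("m.py").read().split("g={}")[0].split("import pickle")[1])
c={}
for n,d in(("S",S),("T",T)):
    h=cv2.cvtColor(d["img"],cv2.COLOR_RGB2HSV)
    m=cv2.inRange(h,(48,110,90),(75,255,255)); m[:80]=0
    if n=="T": m[:,300:]=0
    k,l,st,cc=cv2.connectedComponentsWithStats(m); i=1+np.argmax(st[1:,4]); c[n]=cc[i]; print(n,"pad",cc[i].round(1),st[i,4],plane(d,cc[i],0).round(1))
print("pad",tri(c["S"],c["T"]))
# steel balls: low-saturation blobs near guess
B={"dark":((280,120),(362,200)),"purR":((218,121),(423,168)),"purN":((340,109),(308,246)),"salt":((279,196),(311,109))}
for nm,(a,b) in B.items():
    q=[]
    for d,g in((S,a),(T,b)):
        h=cv2.cvtColor(d["img"],cv2.COLOR_RGB2HSV); x,y=g
        m=np.zeros((400,640),np.uint8); m[y-8:y+9,x-8:x+9]=(h[y-8:y+9,x-8:x+9,1]<45)*255
        k,l,st,cc=cv2.connectedComponentsWithStats(m)
        i=min(range(1,k),key=lambda i:np.hypot(*(cc[i]-g))-0.02*min(st[i,4],60)); q.append(cc[i]); s=st[i,4]
        print("  ",cc[i].round(1),s,end="")
    print(nm,tri(*q))
# rack: brown points above 25mm, x 630..760
P=cloud(T);h=cv2.cvtColor(T["img"],cv2.COLOR_RGB2HSV)
m=(h[...,0]<15)&(h[...,1]>110)&(P[...,2]>38)&(P[...,2]<52)&(P[...,0]>650)&(P[...,0]<760)&(P[...,1]>-170)&(P[...,1]<220)
p=P[m]; 
(vx,vy,x0,y0)=cv2.fitLine(p[:,:2].astype(np.float32),cv2.DIST_HUBER,0,.01,.01).ravel(); print("rail dir",vx,vy,x0,y0,"yaw(rack y axis)",np.degrees(np.arctan2(-vx*np.sign(vy),abs(vy))),len(p),p.min(0),p.max(0))
# pixel-based rail: same pixels cast at z=45
uv=np.argwhere(m)[:,::-1]; w=np.array([plane(T,u,45.)[:2] for u in uv.astype(float)])
print(cv2.fitLine(w.astype(np.float32),cv2.DIST_HUBER,0,.01,.01).ravel())
# divider tips
for px in((251,140),(293,147)): print("tip",plane(T,px,32).round(1))
E
python3 m2.py
```

```text
S pad [321.4 275.5] 378 [682.1 139.6   0. ]
T pad [274.1 129.6] 337 [683.8 137.9   0. ]
pad (array([683. , 138.8,   0.9]), np.float64(2.3))
   [279.5 119.6] 53   [362.  199.4] 72dark (array([504.9, -52.9, 207.1]), np.float64(1.4))
   [217.6 120.5] 49   [423.3 167.7] 79purR (array([ 565.5, -164.2,  205.3]), np.float64(1.9))
   [340.1 109.6] 54   [308.2 246.3] 80purN (array([418.3,  42.5, 205.3]), np.float64(1.3))
   [277.8 195.6] 59   [311.  108.8] 64salt (array([672. ,  43.7, 207.3]), np.float64(1.3))
rail dir 0.13467567 0.9908897 716.29083 60.143463 yaw(rack y axis) -7.739865 538 [ 663.65042317 -108.98374468   39.04291347] [740.98087926 184.04422168  51.21010588]
[1.3412011e-01 9.9096507e-01 7.1656030e+02 5.9388466e+01]
tip [651.1 184.9  32. ]
tip [636.6  89.7  32. ]
```

```bash
cat >> h.py <<'E'
from scipy.spatial.transform import Rotation as Ro
def target(alpha,phi,s=1):
    a,p=np.radians([alpha,phi]); f=np.array([np.cos(a),np.sin(a),0]);z=np.array([0,0,1.])
    y=np.sin(p)*f-np.cos(p)*z; x=s*(np.cos(p)*f+np.sin(p)*z)   # jaw axis in the vertical plane
    return np.c_[x,y,np.cross(x,y)]
def turn(alpha,phi,s=1):
    R=Ro.from_rotvec(ctrl.get_obs()["orientation"]).as_matrix()
    return (Ro.from_matrix(target(alpha,phi,s)@R.T).as_rotvec()/np.pi)
E
python3 - <<'E'
from h import *
o=ctrl.get_obs();print(Ro.from_rotvec(o["orientation"]).as_matrix().round(2))
d=ctrl.get_image("wrist");print(np.array(d["hand_eye"]).round(2))
for s in(1,-1):
    t=turn(65,45,s);print(s,t.round(3),np.degrees(np.linalg.norm(t)*np.pi))
import pickle
T=pickle.load(open("top.pkl","rb"));P=cloud(T)
for nm,u in (("oil",(363,114)),("jar",(187,190)),("mug",(157,262)),("can",(488,253))): print(nm,P[u[1],u[0]].round())
E
```

```text
[[ 0.38 -0.   -0.92]
 [ 0.92 -0.    0.38]
 [-0.   -1.    0.  ]]
[[   1.     -0.      0.     -1.83]
 [  -0.     -0.26    0.96 -162.76]
 [  -0.     -0.96   -0.26   72.22]
 [   0.      0.      0.      1.  ]]
1 [ 0.229 -0.101 -0.013] 45.13076086688063
-1 [-0.152 -0.345  0.912] 177.69368465083235
oil [657. -52. 231.]
jar [528. 303.  99.]
mug [372. 396.   5.]
can [ 411. -316.  111.]
```

Emit:
jog_arm(
  steps=[
    {"dp":[0.2,0,1],"turn":[0,0,0],"claw":0},
    {"dp":[0.3,-0.2,1],"turn":[0,0,0],"claw":0},
    {"dp":[0.6,-0.7,1],"turn":[0,0,0],"claw":0},
    {"dp":[0.8,-1,1],"turn":[0,0,0],"claw":0},
    {"dp":[0.8,-1,1],"turn":[0,0,0],"claw":0},
  ],
)

```text
t: 0.57
ee_pos: [305.4, 493.0, 302.8]
orientation: [-1.373, -0.913, 0.914]
ft_force: [0.6, -0.7, -1.0]
width: 57.5
```

Emit:
jog_arm(
  steps=[
    {"dp":[0.3,-0.5,0.3],"turn":[0,0,0],"claw":0},
    {"dp":[0.6,-1,0.5],"turn":[0,0,0],"claw":0},
    {"dp":[0.6,-1,0.5],"turn":[0,0,0],"claw":0},
    {"dp":[0.6,-1,0.5],"turn":[0,0,0],"claw":0},
  ],
)

```text
t: 0.9
ee_pos: [355.4, 410.9, 344.6]
orientation: [-1.374, -0.913, 0.909]
ft_force: [-0.3, 1.2, 0.7]
width: 31.3
```

Emit:
jog_arm(
  steps=[
    {"dp":[0.2,-0.5,0.1],"turn":[0,0,0],"claw":0},
    {"dp":[0.4,-1,0.1],"turn":[0,0,0],"claw":0},
    {"dp":[0.4,-1,0.1],"turn":[0,0,0],"claw":0},
    {"dp":[0.4,-1,0.1],"turn":[0,0,0],"claw":0},
  ],
)

```text
t: 1.23
ee_pos: [387.6, 329.9, 352.3]
orientation: [-1.375, -0.91, 0.908]
ft_force: [-0.9, 0.6, 0.3]
width: 4.6
```

Emit:
jog_arm(
  steps=[
    {"dp":[0.2,-0.5,0.1],"turn":[0,0,0],"claw":0},
    {"dp":[0.4,-1,0.1],"turn":[0,0,0],"claw":0},
    {"dp":[0.4,-1,0.1],"turn":[0,0,0],"claw":0},
    {"dp":[0.4,-1,0.1],"turn":[0,0,0],"claw":0},
  ],
)

```text
t: 1.57
ee_pos: [419.9, 249.9, 359.9]
orientation: [-1.375, -0.908, 0.906]
ft_force: [0.9, 1.4, -0.4]
width: 0.3
```

Emit:
jog_arm(
  steps=[
    {"dp":[0.1,-0.5,0],"turn":[0,0,0],"claw":0},
    {"dp":[0.2,-1,0],"turn":[0,0,0],"claw":0},
    {"dp":[0.2,-1,0],"turn":[0,0,0],"claw":0},
    {"dp":[0.2,-1,0],"turn":[0,0,0],"claw":0},
  ],
)

```text
t: 1.9
ee_pos: [435.9, 170.5, 359.6]
orientation: [-1.375, -0.906, 0.905]
ft_force: [-0.3, 0.3, -0.7]
width: 0.5
```

Emit:
jog_arm(
  steps=[
    {"dp":[0.1,-0.5,0],"turn":[0,0,0],"claw":0},
    {"dp":[0.2,-1,0],"turn":[0,0,0],"claw":0},
    {"dp":[0.2,-1,0],"turn":[0,0,0],"claw":0},
    {"dp":[0.2,-1,0],"turn":[0,0,0],"claw":0},
  ],
)

```text
t: 2.23
ee_pos: [452.3, 91.4, 359.4]
orientation: [-1.375, -0.905, 0.903]
ft_force: [0.6, 0.0, 0.3]
width: 0.3
```

Emit:
jog_arm(
  steps=[
    {"dp":[0.1,-0.5,0],"turn":[0,0,0],"claw":0},
    {"dp":[0.1,-1,0],"turn":[0,0,0],"claw":0},
    {"dp":[0.1,-1,0],"turn":[0,0,0],"claw":0},
    {"dp":[0.1,-1,0],"turn":[0,0,0],"claw":0},
  ],
)

```text
t: 2.57
ee_pos: [460.6, 12.4, 359.1]
orientation: [-1.374, -0.905, 0.902]
ft_force: [0.6, 0.2, -0.7]
width: 0.5
```

Emit:
jog_arm(
  steps=[
    {"dp":[0.1,-0.5,0],"turn":[0,0,0],"claw":0},
    {"dp":[0.1,-1,0],"turn":[0,0,0],"claw":0},
    {"dp":[0.1,-1,0],"turn":[0,0,0],"claw":0},
    {"dp":[0.1,-1,0],"turn":[0,0,0],"claw":0},
  ],
)

```text
t: 2.9
ee_pos: [469.1, -66.4, 358.9]
orientation: [-1.373, -0.904, 0.901]
ft_force: [-0.6, 1.3, -0.6]
width: 0.5
```

```bash
python3 - <<'E'
from h import *
o=ctrl.get_obs();print(o["ee_pos"].round(1),o["qpos"].round(2),turn(68,45).round(3))
E
```

```text
[469.1 -66.4 358.9] [-0.17  0.05  1.8   0.    1.3  -1.33] [ 0.23  -0.096  0.007]
```

Emit:
jog_arm(
  steps=[
    {"dp":[0.1,-0.3,0],"turn":[0.039,-0.016,0.001],"claw":0},
    {"dp":[0.1,-0.6,0],"turn":[0.078,-0.032,0.002],"claw":0},
    {"dp":[0.1,-0.6,0],"turn":[0.116,-0.048,0.004],"claw":0},
    {"dp":[0.1,-0.6,0],"turn":[0.154,-0.064,0.005],"claw":0},
    {"dp":[0.1,-0.6,0],"turn":[0.192,-0.08,0.006],"claw":0},
    {"dp":[0.1,-0.6,0],"turn":[0.23,-0.096,0.007],"claw":0},
    {"dp":[0.1,-0.6,0],"turn":[0.23,-0.096,0.007],"claw":0},
    {"dp":[0.1,-0.6,0],"turn":[0.23,-0.096,0.007],"claw":0},
    {"dp":[0.1,-0.6,0],"turn":[0.23,-0.096,0.007],"claw":0},
  ],
)

```text
t: 3.65
ee_pos: [477.6, -112.8, 358.6]
orientation: [-0.869, -1.314, 0.316]
ft_force: [-1.3, -0.6, -1.1]
width: 0.4
```

```bash
python3 - <<'E'
from h import *
o=ctrl.get_obs();print(o["ee_pos"].round(1),o["qpos"].round(2),turn(68,45).round(3))
d=ctrl.get_image("scene");cv2.imwrite("pics/s1.png",d["img"][...,::-1])
E
```

```text
[ 477.6 -112.8  358.6] [-0.7   0.19  1.84  0.74  1.45 -2.11] [-0.    -0.001 -0.   ]
```

View pics/s1.png

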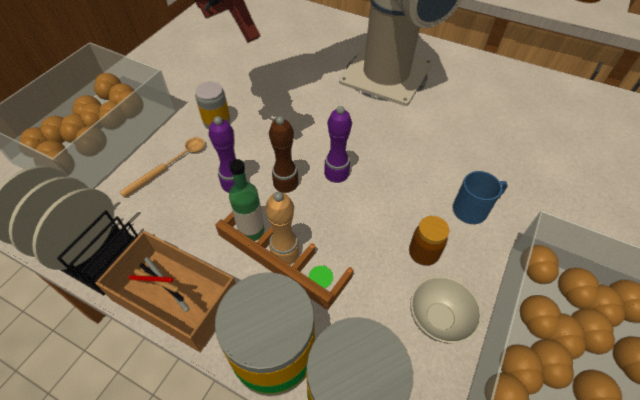

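The view shows the dark mill (284,155) untouched and the hand tilted at the upper edge (230,15). I'll descend behind the mill.

Emit:
jog_arm(
  steps=[
    {"dp":[0.05,0,-0.5],"turn":[0,0,0],"claw":0},
    {"dp":[0.05,0,-1],"turn":[0,0,0],"claw":0},
    {"dp":[0.05,0,-1],"turn":[0,0,0],"claw":0},
    {"dp":[0.05,0,-1],"turn":[0,0,0],"claw":0},
  ],
)

```text
t: 4.03
ee_pos: [481.7, -110.9, 279.2]
orientation: [-0.866, -1.315, 0.319]
ft_force: [0.3, -0.5, 1.0]
width: 0.6
```

Emit:
jog_arm(
  steps=[
    {"dp":[0,0,-0.5],"turn":[0,0,0],"claw":0},
    {"dp":[0,0,-0.9],"turn":[0,0,0],"claw":0},
    {"dp":[0,0,-0.9],"turn":[0,0,0],"claw":0},
    {"dp":[0,0,-0.9],"turn":[0,0,0],"claw":0},
    {"dp":[0,0,-0.9],"turn":[0,0,0],"claw":0},
  ],
)

```text
t: 4.45
ee_pos: [483.1, -111.4, 210.0]
orientation: [-0.868, -1.317, 0.319]
ft_force: [-0.4, -0.2, 0.7]
width: 0.5
```

```bash
python3 - <<'E'
from h import *
o=ctrl.get_obs();print(o["ee_pos"].round(1),o["qpos"].round(2),turn(68,45).round(3))
d=ctrl.get_image("scene");cv2.imwrite("pics/s2.png",d["img"][:300,100:450,::-1].repeat(2,0).repeat(2,1))
d=ctrl.get_image("top");cv2.imwrite("pics/t2.png",d["img"][100:400,200:550,::-1].repeat(2,0).repeat(2,1))
E
```

```text
[ 483.1 -111.4  210. ] [-0.69  0.41  1.95  0.8   1.21 -2.34] [-0.    -0.001 -0.001]
```

View pics/s2.png

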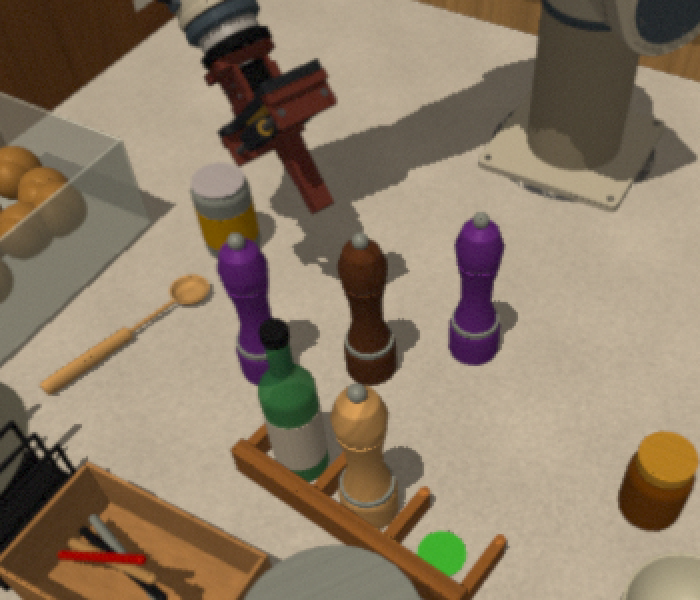

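View pics/t2.png

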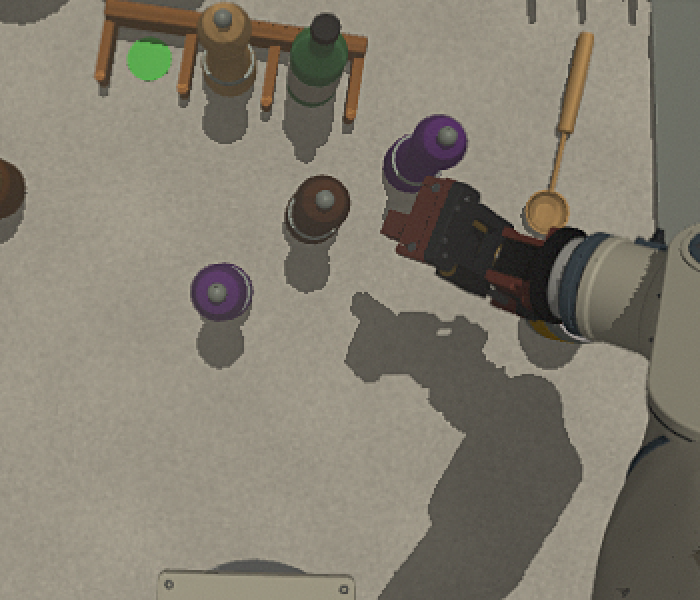

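The hand is at upper middle of the scene crop (310,200), clear of all things. Joint 6 is running towards its limit (-2.34), so I'll turn the hand half round about its axis (same shape) while it is still high.

Emit:
jog_arm(
  steps=[
    {"dp":[0,0,0.5],"turn":[0,0,0],"claw":0},
    {"dp":[0,0,0.5],"turn":[0.124,0.306,-0.33],"claw":0},
    {"dp":[0,0,0.5],"turn":[0.124,0.306,-0.33],"claw":0},
    {"dp":[0,0,0.5],"turn":[0.124,0.306,-0.33],"claw":0},
    {"dp":[0,0,0.5],"turn":[0.124,0.306,-0.33],"claw":0},
    {"dp":[0,0,0.5],"turn":[0.124,0.306,-0.33],"claw":0},
    {"dp":[0,0,0.5],"turn":[0.124,0.306,-0.33],"claw":0},
    {"dp":[0,0,0.5],"turn":[0.124,0.306,-0.33],"claw":0},
    {"dp":[0,0,0.5],"turn":[0.124,0.306,-0.33],"claw":0},
    {"dp":[0,0,0.5],"turn":[0.124,0.306,-0.33],"claw":0},
    {"dp":[0,0,0.5],"turn":[0.124,0.306,-0.33],"claw":0},
    {"dp":[0,0,0.5],"turn":[0.124,0.306,-0.33],"claw":0},
  ],
)

```text
t: 5.55
ee_pos: [483.5, -112.1, 251.8]
orientation: [-0.802, -0.032, -0.289]
ft_force: [0.1, -0.2, 0.5]
width: 0.7
```

```bash
python3 - <<'E'
from h import *
o=ctrl.get_obs();print(o["ee_pos"].round(1),o["qpos"].round(2),turn(68,45,-1).round(3))
d=ctrl.get_image("top");P=cloud(d);h=d["img"]
for u in((480,190),(500,230),(530,240),(560,230),(460,240)): print(u,P[u[1],u[0]].round())
E
```

```text
[ 483.5 -112.1  251.8] [-0.69  0.34  1.93  0.79  1.27 -0.9 ] [ 0.149  0.369 -0.396]
(480, 190) [ 512. -228.  328.]
(500, 230) [ 447. -223.  423.]
(530, 240) [ 434. -251.  452.]
(560, 230) [ 446. -268.  497.]
(460, 240) [ 434. -185.  367.]
```

Emit:
jog_arm(
  steps=[
    {"dp":[0,0,0],"turn":[0.149,0.369,-0.396],"claw":0},
    {"dp":[0,0,0],"turn":[0.149,0.369,-0.396],"claw":0},
    {"dp":[0,0,0],"turn":[0.149,0.369,-0.396],"claw":0},
    {"dp":[0,0,0],"turn":[0.149,0.369,-0.396],"claw":0},
    {"dp":[0,0,0],"turn":[0.149,0.369,-0.396],"claw":0},
    {"dp":[0,0,0],"turn":[0.149,0.369,-0.396],"claw":0},
    {"dp":[0,0,0],"turn":[0.149,0.369,-0.396],"claw":0},
    {"dp":[0,0,0],"turn":[0.149,0.369,-0.396],"claw":0},
    {"dp":[0,0,0],"turn":[0.149,0.369,-0.396],"claw":0},
    {"dp":[0,0,0],"turn":[0.149,0.369,-0.396],"claw":0},
    {"dp":[0,0,0],"turn":[0.149,0.369,-0.396],"claw":0},
    {"dp":[0,0,0],"turn":[0.149,0.369,-0.396],"claw":0},
  ],
)

```text
t: 6.6
ee_pos: [484.0, -112.4, 253.3]
orientation: [-0.428, 1.366, -0.829]
ft_force: [0.8, 0.8, -0.4]
width: 0.3
```

```bash
python3 - <<'E'
from h import *
o=ctrl.get_obs();print(o["ee_pos"].round(1),o["qpos"].round(2),turn(68,45,-1).round(3))
E
```

```text
[ 484.  -112.4  253.3] [-0.69  0.34  1.93  0.79  1.27  0.6 ] [ 0.023  0.057 -0.059]
```

Emit:
jog_arm(
  steps=[
    {"dp":[0,0,0],"turn":[0.023,0.057,-0.059],"claw":0},
    {"dp":[0,0,-0.4],"turn":[0.023,0.057,-0.059],"claw":0},
    {"dp":[0,0,-0.8],"turn":[0.023,0.057,-0.059],"claw":0},
    {"dp":[0,0,-1],"turn":[0.023,0.057,-0.059],"claw":0},
    {"dp":[0,0,-1],"turn":[0.023,0.057,-0.059],"claw":0},
    {"dp":[0,0,-1],"turn":[0.023,0.057,-0.059],"claw":0},
  ],
)

```text
t: 7.1
ee_pos: [484.3, -112.6, 174.2]
orientation: [-0.329, 1.613, -0.906]
ft_force: [0.3, -0.2, 0.9]
width: 0.5
```

Emit:
jog_arm(
  steps=[
    {"dp":[0,0,-0.4],"turn":[0,0,0],"claw":0},
    {"dp":[0,0,-0.8],"turn":[0,0,0],"claw":0},
    {"dp":[0,0,-0.9],"turn":[0,0,0],"claw":0},
    {"dp":[0,0,-0.9],"turn":[0,0,0],"claw":0},
    {"dp":[0,0,-0.9],"turn":[0,0,0],"claw":0},
  ],
)

```text
t: 7.52
ee_pos: [485.0, -112.9, 103.7]
orientation: [-0.329, 1.611, -0.906]
ft_force: [-0.1, -0.3, 0.7]
width: 0.5
```

```bash
cat > snap.py <<'E'
from h import *
import sys
n=sys.argv[1]
o=ctrl.get_obs();print(o["ee_pos"].round(1),o["qpos"].round(2),o["ft_force"].round(1),turn(float(sys.argv[2]),45,-1).round(3))
d=ctrl.get_image("scene");cv2.imwrite(f"pics/s{n}.png",d["img"][:300,100:450,::-1].repeat(2,0).repeat(2,1))
d=ctrl.get_image("top");cv2.imwrite(f"pics/t{n}.png",d["img"][80:370,200:550,::-1].repeat(2,0).repeat(2,1))
E
python3 snap.py 3 68
```

```text
[ 485.  -112.9  103.7] [-0.69  0.61  1.98  0.88  1.06  0.61] [-0.1 -0.3  0.7] [-0.     0.001 -0.001]
```

View pics/s3.png

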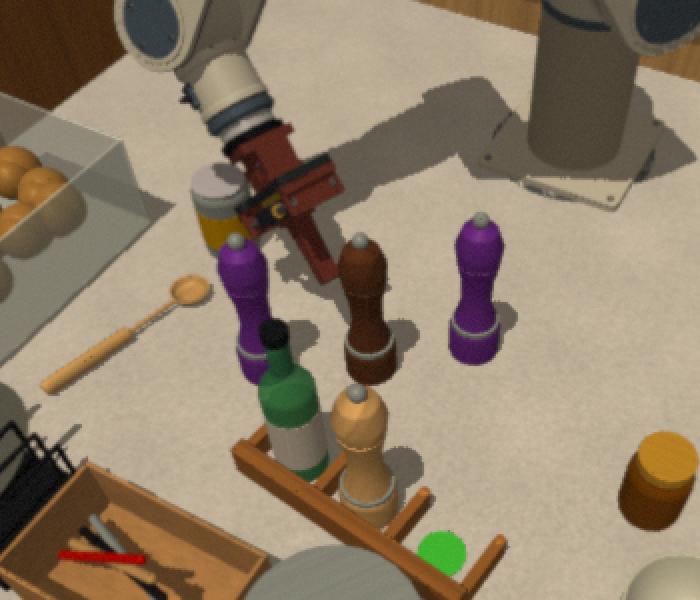

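View pics/t3.png

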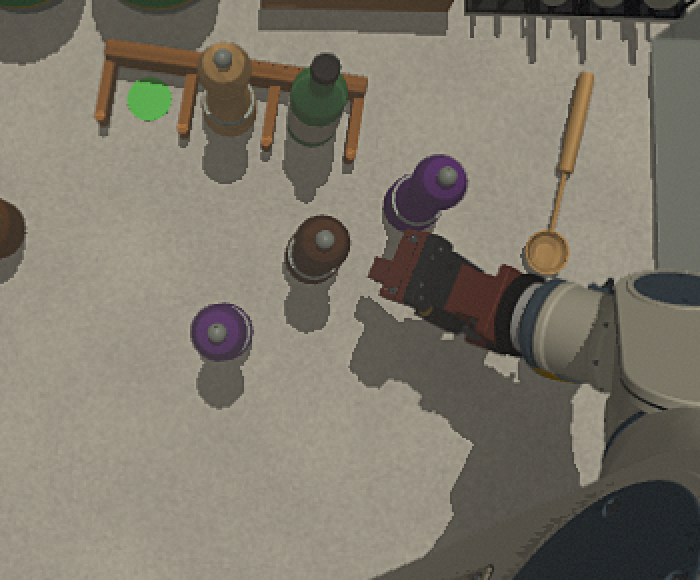

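The hand (scene crop (325,270)) is behind the dark mill and clear of the right purple mill and the can. I'll lower to the counter.

Emit:
jog_arm(
  steps=[
    {"dp":[-0.05,0,-0.3],"turn":[0,0,0],"claw":0},
    {"dp":[-0.05,0,-0.6],"turn":[0,0,0],"claw":0},
    {"dp":[-0.05,0,-0.8],"turn":[0,0,0],"claw":0},
    {"dp":[-0.05,0,-0.95],"turn":[0,0,0],"claw":0},
    {"dp":[-0.05,0,-1],"turn":[0,0,0],"claw":0},
    {"dp":[-0.05,0,-1],"turn":[0,0,0],"claw":0},
  ],
)

```text
t: 8.12
ee_pos: [481.5, -113.3, 24.2]
orientation: [-0.329, 1.61, -0.907]
ft_force: [0.4, -1.1, -0.1]
width: 0.7
```

```bash
python3 snap.py 4 68
```

```text
[ 481.5 -113.3   24.2] [-0.69  0.76  1.97  0.96  0.97  0.47] [ 0.4 -1.1 -0.1] [-0.     0.001 -0.001]
```

View pics/s4.png

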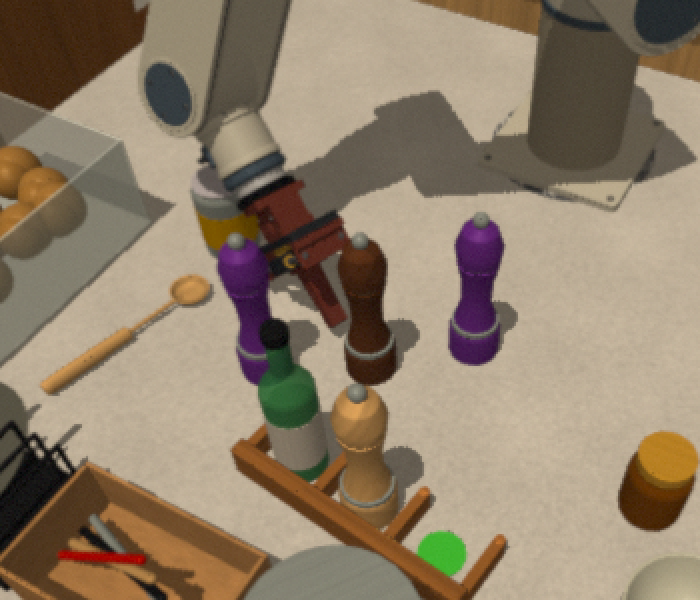

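View pics/t4.png

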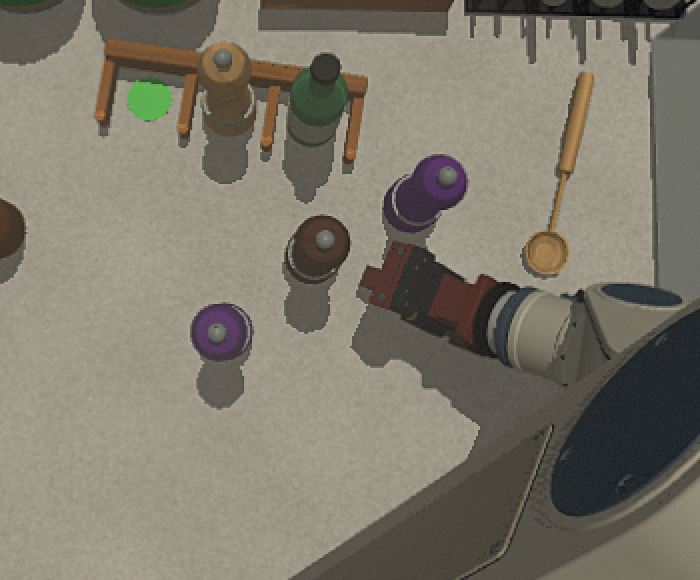

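Emit:
jog_arm(
  steps=[
    {"dp":[0.02,0.06,-0.03],"turn":[0,0,0],"claw":0},
    {"dp":[0.05,0.12,-0.05],"turn":[0,0,0],"claw":0},
    {"dp":[0.07,0.18,-0.05],"turn":[0,0,0],"claw":0},
    {"dp":[0.1,0.24,-0.05],"turn":[0,0,0],"claw":0},
    {"dp":[0.12,0.29,-0.05],"turn":[0,0,0],"claw":0},
    {"dp":[0.14,0.34,-0.05],"turn":[0,0,0],"claw":0},
    {"dp":[0.16,0.4,-0.05],"turn":[0,0,0],"claw":0},
    {"dp":[0.18,0.45,-0.05],"turn":[0,0,0],"claw":0},
    {"dp":[0.2,0.5,-0.05],"turn":[0,0,0],"claw":0},
    {"dp":[0.22,0.55,-0.05],"turn":[0,0,0],"claw":0},
  ],
)

```text
t: 9.05
ee_pos: [499.6, -69.3, 20.9]
orientation: [-0.328, 1.608, -0.908]
ft_force: [-1.9, -3.1, 2.0]
width: 0.2
```

```bash
cat > find.py <<'E'
from h import *
import sys
guess=np.array([float(sys.argv[1]),float(sys.argv[2])])
o=ctrl.get_obs()
S=ctrl.get_image("scene");T=ctrl.get_image("top")
q=[];P=np.r_[guess,208.]
for d in(S,T):
    g=proj(d,P)[0];x,y=g.round().astype(int);w=10
    h=cv2.cvtColor(d["img"],cv2.COLOR_RGB2HSV);m=np.zeros((400,640),np.uint8);m[y-w:y+w+1,x-w:x+w+1]=((h[y-w:y+w+1,x-w:x+w+1,1]<60)&(h[y-w:y+w+1,x-w:x+w+1,2]>70))*255
    k,l,st,cc=cv2.connectedComponentsWithStats(m)
    i=min([i for i in range(1,k) if st[i,4]>15],key=lambda i:np.hypot(*(cc[i]-g))); q.append((d,cc[i],st[i,4]))
o1,r1=ray(S,q[0][1]);o2,r2=ray(T,q[1][1]);A=np.c_[r1,-r2];x=np.linalg.lstsq(A,o2-o1,rcond=None)[0]
a,b=o1+r1*x[0],o2+r2*x[1];M=(a+b)/2
print("ball",M.round(1),"gap",np.linalg.norm(a-b).round(1),[int(k[2]) for k in q],[k[1].round() for k in q])
e=o["ee_pos"];print("TCP",e.round(1),"F",o["ft_force"].round(1),"q",o["qpos"].round(2),"t",round(o["t"],2))
al=np.radians(float(sys.argv[3]));f=np.array([np.cos(al),np.sin(al)]);r=np.array([f[1],-f[0]])
v=M[:2]-e[:2];print("mill from TCP along %.1f right %.1f"%(v@f,v@r), "turn",turn(float(sys.argv[3]),45,-1).round(3))
if len(sys.argv)>4:
    n=sys.argv[4]
    cv2.imwrite(f"pics/s{n}.png",S["img"][:300,100:450,::-1].repeat(2,0).repeat(2,1));cv2.imwrite(f"pics/t{n}.png",T["img"][80:370,200:550,::-1].repeat(2,0).repeat(2,1))
E
python3 find.py 513 -33 68 5
```

```text
ball [510.4 -31.6 219.5] gap 4.4 [202, 73] [array([288., 120.]), array([351., 195.])]
TCP [499.6 -69.3  20.9] F [-1.9 -3.1  2. ] q [-0.6   0.76  2.    1.04  0.93  0.46] t 9.05
mill from TCP along 39.0 right -4.2 turn [ 0.     0.001 -0.001]
```

View pics/s5.png

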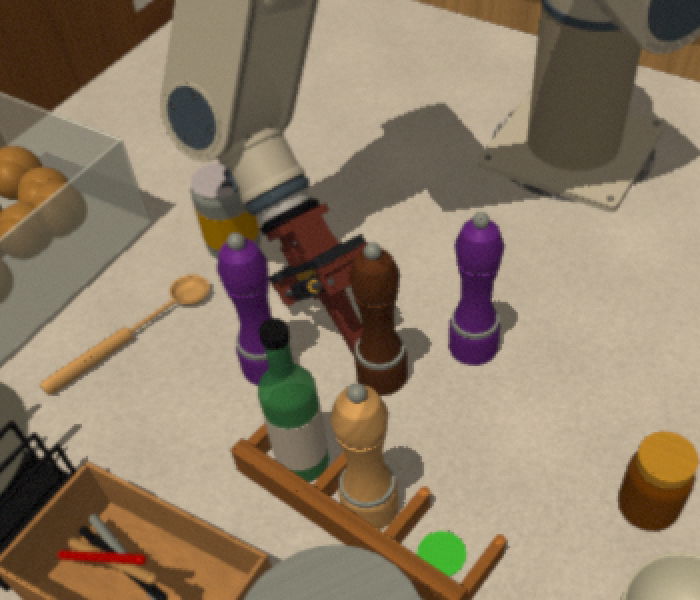

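The mill has moved about 22 mm and stands upright; contact is at the foot at about 4 N. The scene ball blob merged with the background, so I'll tighten that and continue.

```bash
sed -i 's/w=10/w=7/; s/\]<60)/]<45)/' find.py; sed -i 's/^print("ball"/print("toponly",plane(T,q[1][1],207).round(1),"sceneonly",plane(S,q[0][1],207).round(1));print("ball"/' find.py; sed -i 's/,1\]<60)/,1]<45)/' find.py; python3 find.py 512 -32 68
```

```text
toponly [512.4 -34.1 207. ] sceneonly [511.4 -32.6 207. ]
ball [511.9 -33.3 207.2] gap 1.7 [48, 69] [array([286., 125.]), array([351., 195.])]
TCP [499.5 -68.8  21. ] F [ 0.  -0.3 -0.2] q [-0.6   0.76  2.    1.04  0.93  0.46] t 9.15
mill from TCP along 37.6 right -1.7 turn [-0.     0.001 -0.001]
```

Emit:
jog_arm(
  steps=[
    {"dp":[0.02,0.05,0],"turn":[0,0,0],"claw":0},
    {"dp":[0.04,0.11,0],"turn":[0,0,0],"claw":0},
    {"dp":[0.07,0.17,0],"turn":[0,0,0],"claw":0},
    {"dp":[0.09,0.23,0],"turn":[0,0,0],"claw":0},
    {"dp":[0.12,0.29,0],"turn":[0,0,0],"claw":0},
    {"dp":[0.14,0.35,0],"turn":[0,0,0],"claw":0},
    {"dp":[0.17,0.41,0],"turn":[0,0,0],"claw":0},
    {"dp":[0.19,0.47,0],"turn":[0,0,0],"claw":0},
    {"dp":[0.21,0.53,0],"turn":[0,0,0],"claw":0},
    {"dp":[0.24,0.59,0],"turn":[0,0,0],"claw":0},
    {"dp":[0.26,0.64,0],"turn":[0,0,0],"claw":0},
    {"dp":[0.28,0.68,0],"turn":[0,0,0],"claw":0},
  ],
)

```text
t: 10.25
ee_pos: [521.6, -13.9, 20.8]
orientation: [-0.329, 1.609, -0.906]
ft_force: [-1.1, -2.1, 1.0]
width: 0.3
```

```bash
python3 find.py 534 20 68 6
```

```text
toponly [532.1  21.8 207. ] sceneonly [531.4  22.9 207. ]
ball [531.8  22.4 207.1] gap 1.3 [54, 65] [array([305., 141.]), array([321., 184.])]
TCP [521.6 -13.9  20.8] F [-1.1 -2.1  1. ] q [-0.48  0.76  2.01  1.15  0.88  0.48] t 10.25
mill from TCP along 37.5 right -4.2 turn [-0.     0.001 -0.001]
```

View pics/s6.png

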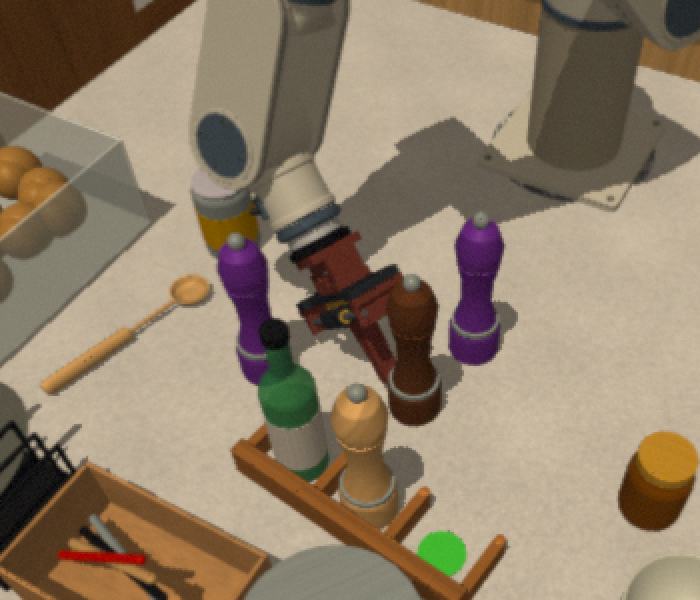

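View pics/t6.png

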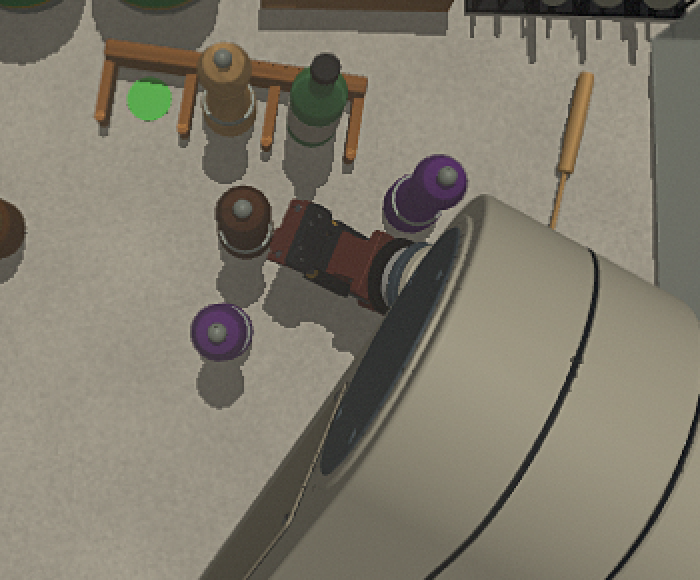

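The mill is upright at top crop (243,210) but drifting about 4 mm left on the fingertip. I'll back off a little, realign with a heading of 63 deg, then continue.

Emit:
jog_arm(
  steps=[
    {"dp":[-0.05,-0.05,0],"turn":[0,0,0],"claw":0},
    {"dp":[-0.11,-0.04,0],"turn":[0,0,-0.014],"claw":0},
    {"dp":[-0.11,-0.04,0],"turn":[0,0,-0.028],"claw":0},
    {"dp":[-0.11,-0.04,0],"turn":[0,0,-0.028],"claw":0},
  ],
)

```text
t: 10.68
ee_pos: [511.1, -16.5, 20.9]
orientation: [-0.259, 1.637, -0.972]
ft_force: [0.0, -0.3, -0.3]
width: 0.3
```

Emit:
jog_arm(
  steps=[
    {"dp":[0.03,0.05,0],"turn":[0,0,0],"claw":0},
    {"dp":[0.06,0.11,0],"turn":[0,0,0],"claw":0},
    {"dp":[0.09,0.17,0],"turn":[0,0,0],"claw":0},
    {"dp":[0.12,0.23,0],"turn":[0,0,0],"claw":0},
    {"dp":[0.15,0.29,0],"turn":[0,0,0],"claw":0},
    {"dp":[0.18,0.35,0],"turn":[0,0,0],"claw":0},
    {"dp":[0.21,0.41,0],"turn":[0,0,0],"claw":0},
    {"dp":[0.24,0.47,0],"turn":[0,0,0],"claw":0},
    {"dp":[0.27,0.53,0],"turn":[0,0,0],"claw":0},
    {"dp":[0.3,0.59,0],"turn":[0,0,0],"claw":0},
    {"dp":[0.33,0.65,0],"turn":[0,0,0],"claw":0},
    {"dp":[0.36,0.7,0],"turn":[0,0,0],"claw":0},
  ],
)

```text
t: 11.68
ee_pos: [540.1, 40.2, 20.9]
orientation: [-0.259, 1.637, -0.972]
ft_force: [-1.7, -3.6, 0.6]
width: 0.4
```

```bash
python3 find.py 557 70 63 7
```

```text
toponly [560.1  72.4 207. ] sceneonly [557.7  73.3 207. ]
ball [559.4  73.1 208.6] gap 2.0 [63, 66] [array([322., 159.]), array([294., 168.])]
TCP [540.1  40.2  20.9] F [-1.7 -3.6  0.6] q [-0.36  0.75  2.06  1.35  0.81  0.46] t 11.68
mill from TCP along 38.1 right 2.2 turn [-0.001  0.001 -0.001]
```

View pics/s7.png

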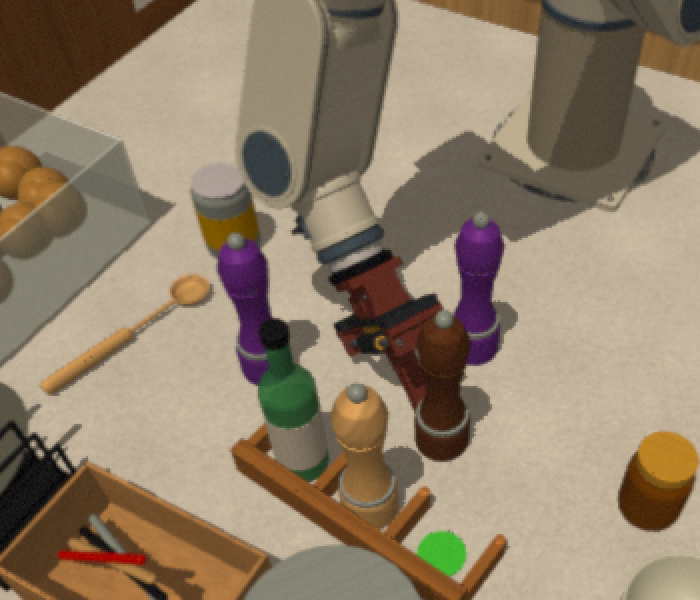

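View pics/t7.png

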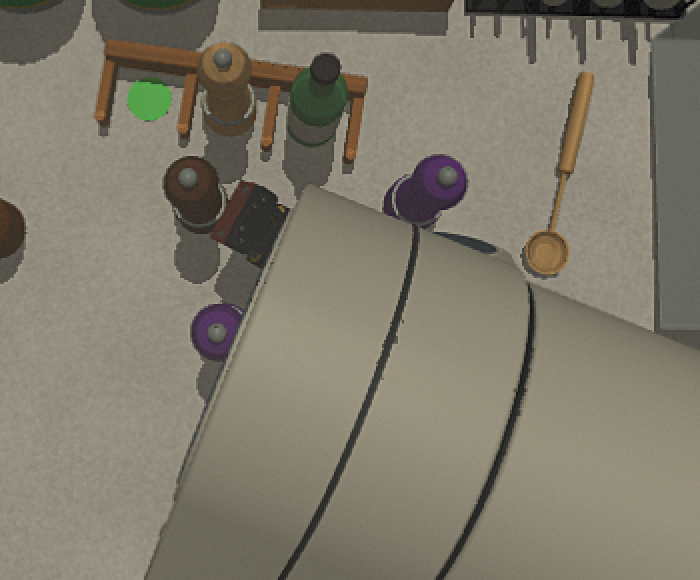

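Emit:
jog_arm(
  steps=[
    {"dp":[0.03,0.07,0],"turn":[0,0,0.006],"claw":0},
    {"dp":[0.06,0.15,0],"turn":[0,0,0.012],"claw":0},
    {"dp":[0.1,0.23,0],"turn":[0,0,0.017],"claw":0},
    {"dp":[0.13,0.31,0],"turn":[0,0,0.017],"claw":0},
    {"dp":[0.17,0.39,0],"turn":[0,0,0.017],"claw":0},
    {"dp":[0.2,0.47,0],"turn":[0,0,0.017],"claw":0},
    {"dp":[0.24,0.55,0],"turn":[0,0,0.017],"claw":0},
    {"dp":[0.27,0.63,0],"turn":[0,0,0.017],"claw":0},
    {"dp":[0.31,0.71,0],"turn":[0,0,0.017],"claw":0},
    {"dp":[0.34,0.78,0],"turn":[0,0,0.017],"claw":0},
    {"dp":[0.37,0.85,0],"turn":[0,0,0.017],"claw":0},
    {"dp":[0.39,0.9,0],"turn":[0,0,0.017],"claw":0},
  ],
)

```text
t: 12.78
ee_pos: [571.5, 113.2, 20.9]
orientation: [-0.302, 1.622, -0.93]
ft_force: [-1.9, -3.0, -0.9]
width: 0.7
```

```bash
python3 find.py 590 142 66 8
```

```text
toponly [590.6 146.6 207. ] sceneonly [589.4 147.  207. ]
ball [590.2 146.8 207.9] gap 0.8 [66, 66] [array([350., 185.]), array([254., 151.])]
TCP [571.5 113.2  20.9] F [-1.9 -3.  -0.9] q [-0.2   0.76  2.01  1.41  0.78  0.52] t 12.78
mill from TCP along 38.4 right 3.4 turn [-0.001  0.001 -0.001]
```

View pics/s8.png

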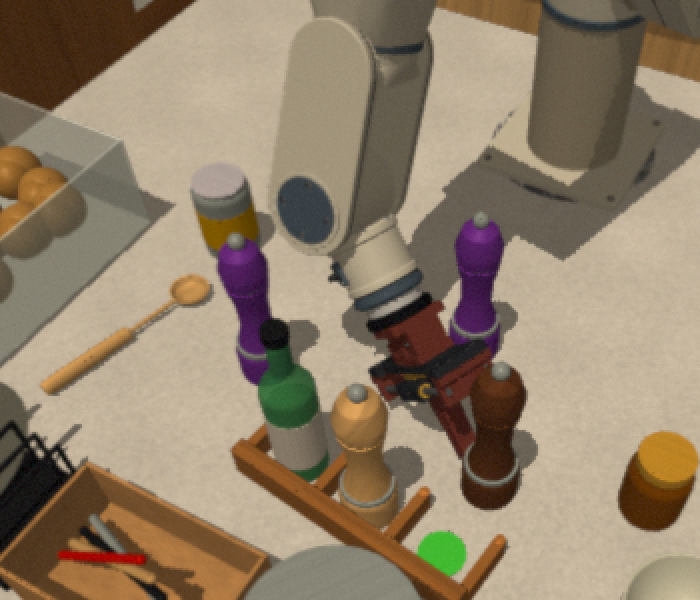

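View pics/t8.png

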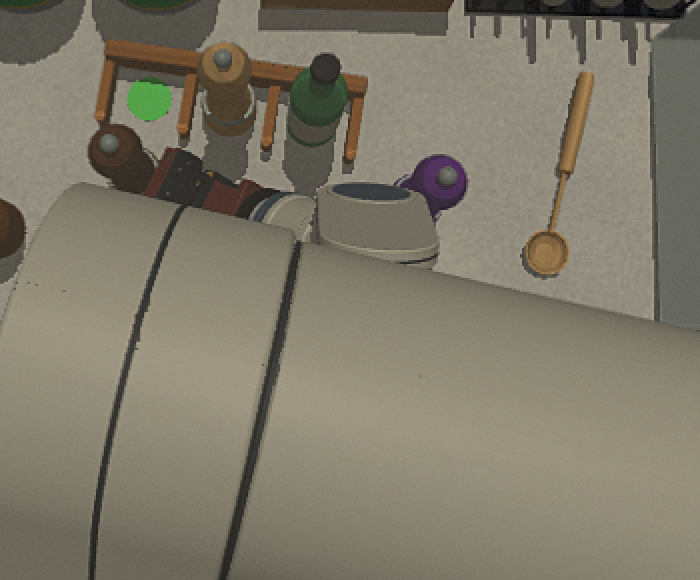

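The mill is upright just in front of the bay mouth (scene crop (490,500)), near the bay axis with a -4.5 mm lateral offset. I'll withdraw along the tool axis and then go up, to come back in line with the bay.

Emit:
jog_arm(
  steps=[
    {"dp":[-0.1,-0.22,0.24],"turn":[0,0,0],"claw":0},
    {"dp":[-0.21,-0.49,0.53],"turn":[0,0,0],"claw":0},
    {"dp":[-0.21,-0.49,1],"turn":[0,0,0],"claw":0},
    {"dp":[-0.21,-0.49,1],"turn":[0,0,0],"claw":0},
  ],
)

```text
t: 13.22
ee_pos: [557.0, 72.8, 106.2]
orientation: [-0.297, 1.616, -0.93]
ft_force: [1.1, 0.1, -0.3]
width: 0.4
```

Emit:
jog_arm(
  steps=[
    {"dp":[0,0,0.5],"turn":[0,0,0],"claw":0},
    {"dp":[0,0,1],"turn":[0,0,0],"claw":0},
    {"dp":[0,0,1],"turn":[0,0,0],"claw":0},
  ],
)

```text
t: 13.47
ee_pos: [559.8, 72.3, 192.2]
orientation: [-0.293, 1.608, -0.931]
ft_force: [0.8, -0.8, -0.3]
width: 0.4
```

Emit:
jog_arm(
  steps=[
    {"dp":[0,0,0.5],"turn":[0,0,0],"claw":0},
    {"dp":[0,0,1],"turn":[0,0,0],"claw":0},
    {"dp":[0,0,1],"turn":[0,0,0],"claw":0},
  ],
)

```text
t: 13.72
ee_pos: [562.7, 72.0, 278.8]
orientation: [-0.288, 1.599, -0.932]
ft_force: [1.7, -0.4, -0.1]
width: 0.5
```

Emit:
jog_arm(
  steps=[
    {"dp":[0,0,0.5],"turn":[0,0,0],"claw":0},
    {"dp":[0,0,1],"turn":[0,0,0],"claw":0},
    {"dp":[0,0,1],"turn":[0,0,0],"claw":0},
  ],
)

```text
t: 13.97
ee_pos: [565.4, 71.8, 365.9]
orientation: [-0.284, 1.589, -0.933]
ft_force: [1.7, 0.3, 1.2]
width: 0.1
```

```bash
python3 - <<'E'
from h import *
o=ctrl.get_obs();print(o["ee_pos"].round(1),o["qpos"].round(2))
for s in(1,-1):
    t=turn(-5,45,s);print(s,t.round(3),np.linalg.norm(t)*180)
t=turn(66,0,-1);print("vertical",t.round(3))
E
python3 find.py 590 147 66
```

```text
[565.4  71.8 365.9] [-0.29  0.16  1.88  0.89  1.15  1.27]
1 [-0.495 -0.281  0.45 ] 130.601686204158
-1 [ 0.007  0.011 -0.395] 71.19768922926345
vertical [-0.229  0.113 -0.005]
toponly [590.4 146.4 207. ] sceneonly [589.  146.8 207. ]
ball [590.  146.7 208.1] gap 0.9 [67, 66] [array([350., 185.]), array([254., 151.])]
TCP [565.4  71.8 365.9] F [1.7 0.3 1.2] q [-0.29  0.16  1.88  0.89  1.15  1.27] t 13.97
mill from TCP along 78.4 right -8.0 turn [-0.     0.01  -0.001]
```

Emit:
jog_arm(
  steps=[
    {"dp":[-0.1,0.2,0],"turn":[-0.495,-0.281,0.45],"claw":0},
    {"dp":[-0.2,0.4,0],"turn":[-0.495,-0.281,0.45],"claw":0},
    {"dp":[-0.3,0.6,0],"turn":[-0.495,-0.281,0.45],"claw":0},
    {"dp":[-0.38,0.8,0],"turn":[-0.495,-0.281,0.45],"claw":0},
    {"dp":[-0.38,1,0],"turn":[-0.495,-0.281,0.45],"claw":0},
    {"dp":[-0.38,1,0],"turn":[-0.495,-0.281,0.45],"claw":0},
    {"dp":[-0.38,1,0],"turn":[-0.495,-0.281,0.45],"claw":0},
    {"dp":[-0.38,1,0],"turn":[-0.495,-0.281,0.45],"claw":0},
    {"dp":[-0.38,1,0],"turn":[-0.495,-0.281,0.45],"claw":0},
    {"dp":[-0.38,1,0],"turn":[-0.495,-0.281,0.45],"claw":0},
    {"dp":[-0.38,1,0],"turn":[-0.495,-0.281,0.45],"claw":0},
    {"dp":[-0.38,1,0],"turn":[-0.495,-0.281,0.45],"claw":0},
  ],
)

```text
t: 15.07
ee_pos: [532.2, 152.2, 358.1]
orientation: [-1.22, 0.233, -0.864]
ft_force: [-0.1, -0.7, -0.8]
width: 0.8
```

```bash
python3 - <<'E'
from h import *
o=ctrl.get_obs();print(o["ee_pos"].round(1),o["qpos"].round(2))
t=turn(-5,45,1);print(t.round(3),np.linalg.norm(t)*180)
E
```

```text
[532.2 152.2 358.1] [ 0.29 -0.03  1.96 -0.07  0.74  1.07]
[-0.167 -0.097  0.155] 44.567808430526526
```

Emit:
jog_arm(
  steps=[
    {"dp":[0,0,0],"turn":[-0.167,-0.097,0.155],"claw":0},
    {"dp":[0,0,0],"turn":[-0.167,-0.097,0.155],"claw":0},
    {"dp":[0,0,0],"turn":[-0.167,-0.097,0.155],"claw":0},
    {"dp":[0,0,0],"turn":[-0.167,-0.097,0.155],"claw":0},
    {"dp":[0,0,0],"turn":[-0.167,-0.097,0.155],"claw":0},
    {"dp":[0,0,0],"turn":[-0.167,-0.097,0.155],"claw":0},
    {"dp":[0,0,0],"turn":[-0.167,-0.097,0.155],"claw":0},
    {"dp":[0,0,0],"turn":[-0.167,-0.097,0.155],"claw":0},
  ],
)

```text
t: 15.73
ee_pos: [530.1, 152.1, 354.2]
orientation: [-1.521, -0.551, -0.674]
ft_force: [1.1, -0.6, 0.3]
width: 0.5
```

Emit:
jog_arm(
  steps=[
    {"dp":[0,0,-0.4],"turn":[0,0,0],"claw":0},
    {"dp":[0,0,-0.9],"turn":[0,0,0],"claw":0},
    {"dp":[0,0,-0.9],"turn":[0,0,0],"claw":0},
    {"dp":[0,0,-0.9],"turn":[0,0,0],"claw":0},
    {"dp":[0,0,-0.9],"turn":[0,0,0],"claw":0},
  ],
)

```text
t: 16.15
ee_pos: [529.7, 151.7, 280.8]
orientation: [-1.523, -0.548, -0.672]
ft_force: [-0.6, -0.1, -0.2]
width: 0.4
```

```bash
sed -i 's/,45,-1)/,45,1)/' find.py; python3 find.py 590 147 -5 9
```

```text
toponly [590.4 146.4 207. ] sceneonly [589.4 147.1 207. ]
ball [590.1 146.8 207.6] gap 1.1 [66, 66] [array([350., 185.]), array([254., 151.])]
TCP [529.7 151.7 280.8] F [-0.6 -0.1 -0.2] q [ 0.47  0.07  2.21 -1.17  0.42  1.54] t 16.15
mill from TCP along 60.5 right -0.4 turn [ 0.002 -0.002 -0.   ]
```

View pics/s9.png

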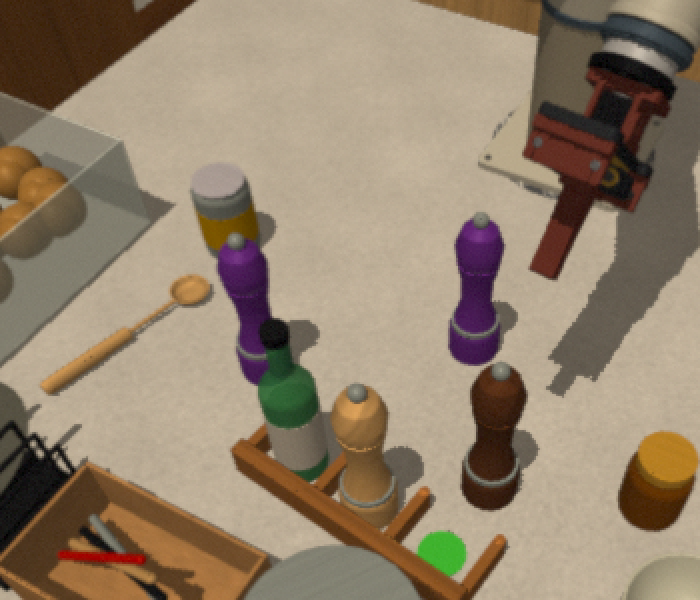

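The dark mill is undisturbed, and the hand is high at (545,275) in the scene crop. Joint 4 is getting close to its limit in this pose, so I'll use a steeper hand with the jaws level, part open as a cradle.

```bash
cat >> h.py <<'E'
def cradle(alpha,phi):
    a,p=np.radians([alpha,phi]); f=np.array([np.cos(a),np.sin(a),0]);z=np.array([0,0,1.]);l=np.cross(z,f)
    y=np.sin(p)*f-np.cos(p)*z; M=np.c_[l,y,np.cross(l,y)]
    R=Ro.from_rotvec(ctrl.get_obs()["orientation"]).as_matrix(); return Ro.from_matrix(M@R.T).as_rotvec()/np.pi
E
sed -i 's/turn(float(sys.argv\[3\]),45,1)/cradle(float(sys.argv[3]),27)/' find.py
python3 - <<'E'
from h import *
t=cradle(-12,27);print(t.round(3),np.linalg.norm(t)*180)
E
```

```text
[-0.274  0.119  0.37 ] 85.58164853904721
```

Emit:
jog_arm(
  steps=[
    {"dp":[0.04,0.09,0.2],"turn":[-0.274,0.119,0.37],"claw":0.45},
    {"dp":[0.04,0.09,0.2],"turn":[-0.274,0.119,0.37],"claw":0.45},
    {"dp":[0.04,0.09,0.2],"turn":[-0.274,0.119,0.37],"claw":0.45},
    {"dp":[0.04,0.09,0.2],"turn":[-0.274,0.119,0.37],"claw":0.45},
    {"dp":[0.04,0.09,0.2],"turn":[-0.274,0.119,0.37],"claw":0.45},
    {"dp":[0.04,0.09,0.2],"turn":[-0.274,0.119,0.37],"claw":0.45},
    {"dp":[0.04,0.09,0.2],"turn":[-0.274,0.119,0.37],"claw":0.45},
    {"dp":[0.04,0.09,0.2],"turn":[-0.274,0.119,0.37],"claw":0.45},
    {"dp":[0.04,0.09,0.2],"turn":[-0.274,0.119,0.37],"claw":0.45},
    {"dp":[0.04,0.09,0.2],"turn":[-0.274,0.119,0.37],"claw":0.45},
    {"dp":[0.04,0.09,0.2],"turn":[-0.274,0.119,0.37],"claw":0.45},
    {"dp":[0.04,0.09,0.2],"turn":[-0.274,0.119,0.37],"claw":0.45},
  ],
)

```text
t: 17.25
ee_pos: [534.3, 159.8, 300.6]
orientation: [-1.691, -1.272, 0.628]
ft_force: [0.4, -0.2, -0.3]
width: 39.7
```

```bash
python3 find.py 590 147 -12
```

```text
toponly [590.5 146.3 207. ] sceneonly [590.  147.1 207. ]
ball [590.3 146.7 207. ] gap 0.9 [65, 67] [array([350., 185.]), array([254., 151.])]
TCP [534.3 159.8 300.6] F [ 0.4 -0.2 -0.3] q [ 0.41  0.07  2.   -0.41  0.67 -0.51] t 17.25
mill from TCP along 57.4 right 1.1 turn [-0.035  0.016  0.047]
```

Finish the turn and descend in stages, with a look at half height.

Emit:
jog_arm(
  steps=[
    {"dp":[-0.04,0,0],"turn":[-0.035,0.016,0.047],"claw":0.45},
    {"dp":[-0.04,0,0],"turn":[-0.035,0.016,0.047],"claw":0.45},
    {"dp":[-0.04,0,-0.4],"turn":[-0.035,0.016,0.047],"claw":0.45},
    {"dp":[-0.04,0,-0.8],"turn":[-0.035,0.016,0.047],"claw":0.45},
    {"dp":[-0.04,0,-1],"turn":[-0.035,0.016,0.047],"claw":0.45},
    {"dp":[-0.04,0,-1],"turn":[-0.035,0.016,0.047],"claw":0.45},
  ],
)

```text
t: 17.85
ee_pos: [529.8, 159.4, 217.7]
orientation: [-1.669, -1.348, 0.832]
ft_force: [-1.0, -0.3, -0.0]
width: 39.9
```

Emit:
jog_arm(
  steps=[
    {"dp":[0,0,-0.4],"turn":[0,0,0],"claw":0.45},
    {"dp":[0,0,-0.8],"turn":[0,0,0],"claw":0.45},
    {"dp":[0,0,-0.9],"turn":[0,0,0],"claw":0.45},
    {"dp":[0,0,-0.9],"turn":[0,0,0],"claw":0.45},
    {"dp":[0,0,-0.9],"turn":[0,0,0],"claw":0.45},
  ],
)

```text
t: 18.27
ee_pos: [530.6, 159.7, 146.8]
orientation: [-1.67, -1.348, 0.829]
ft_force: [-0.5, 0.1, 0.2]
width: 39.5
```

```bash
python3 find.py 590 147 -12 10
```

```text
toponly [590.5 146.3 207. ] sceneonly [589.6 147.1 207. ]
ball [590.2 146.8 207.4] gap 1.1 [65, 67] [array([350., 185.]), array([254., 151.])]
TCP [530.6 159.7 146.8] F [-0.5  0.1  0.2] q [ 0.42  0.33  2.11 -0.73  0.41 -0.3 ] t 18.27
mill from TCP along 61.0 right 0.3 turn [-0.001 -0.001  0.001]
```

View pics/s10.png

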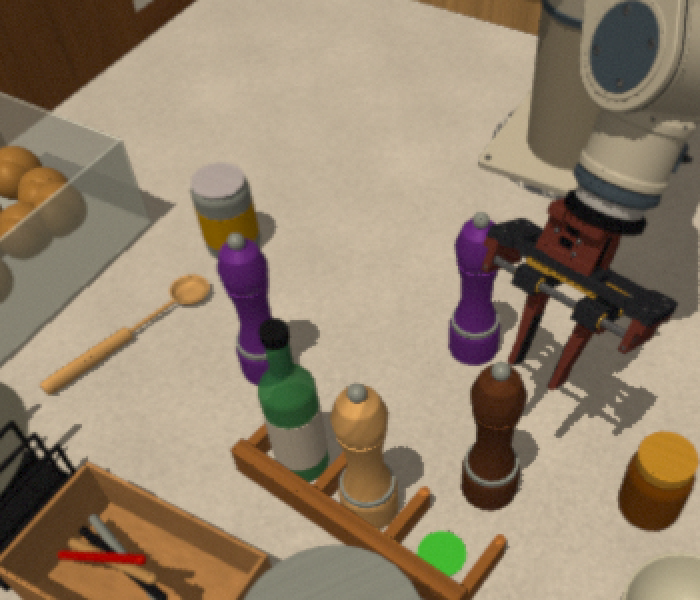

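View pics/t10.png

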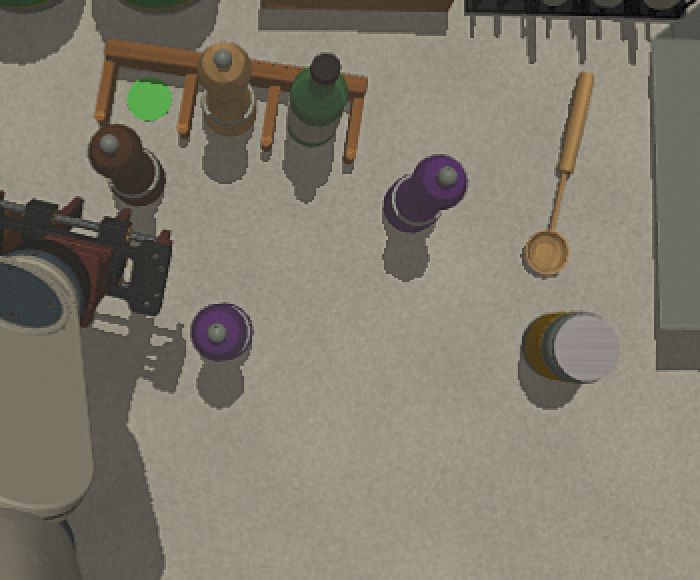

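The hand is clear on both sides, about 20 mm from the near purple mill at top crop (220,330). I'll steepen it a little to stay away from the wrist limit, then lower.

```bash
sed -i 's/,27)/,19)/' find.py; python3 -c "
from h import *
print(cradle(-12,19).round(3))"
```

```text
[0.009 0.043 0.001]
```

Emit:
jog_arm(
  steps=[
    {"dp":[0,0,0],"turn":[0.009,0.043,0.001],"claw":0.3},
    {"dp":[0,0,-0.3],"turn":[0.009,0.043,0.001],"claw":0.3},
    {"dp":[0,0,-0.6],"turn":[0.009,0.043,0.001],"claw":0.3},
    {"dp":[0,0,-0.9],"turn":[0.009,0.043,0.001],"claw":0.3},
    {"dp":[0,0,-0.9],"turn":[0.009,0.043,0.001],"claw":0.3},
    {"dp":[0,0,-0.9],"turn":[0.009,0.043,0.001],"claw":0.3},
  ],
)

```text
t: 18.87
ee_pos: [531.2, 159.9, 76.3]
orientation: [-1.562, -1.266, 0.903]
ft_force: [0.2, -0.6, 0.1]
width: 26.6
```

```bash
python3 find.py 590 147 -12 11
```

```text
toponly [590.5 146.3 207. ] sceneonly [589.1 147.2 207. ]
ball [590.  146.8 207.8] gap 1.4 [68, 67] [array([350., 185.]), array([254., 151.])]
TCP [531.2 159.9  76.3] F [ 0.2 -0.6  0.1] q [ 0.37  0.48  2.06 -0.52  0.37 -0.53] t 18.87
mill from TCP along 60.3 right 0.6 turn [-0.001  0.001 -0.   ]
```

View pics/s11.png

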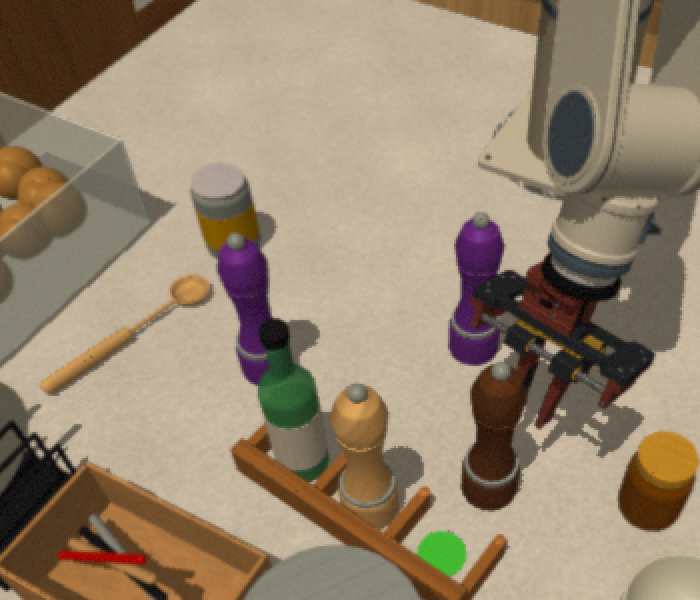

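Emit:
jog_arm(
  steps=[
    {"dp":[0,0,-0.25],"turn":[0,0,0],"claw":0.3},
    {"dp":[0,0,-0.5],"turn":[0,0,0],"claw":0.3},
    {"dp":[0,0,-0.65],"turn":[0,0,0],"claw":0.3},
    {"dp":[0,0,-0.7],"turn":[0,0,0],"claw":0.3},
    {"dp":[0,0,-0.7],"turn":[0,0,0],"claw":0.3},
  ],
)

```text
t: 19.38
ee_pos: [532.5, 160.7, 22.2]
orientation: [-1.563, -1.269, 0.9]
ft_force: [-0.2, 0.2, 0.3]
width: 26.6
```

Emit:
jog_arm(
  steps=[
    {"dp":[0.07,-0.015,0],"turn":[0,0,0],"claw":0.3},
    {"dp":[0.13,-0.03,0],"turn":[0,0,0],"claw":0.3},
    {"dp":[0.18,-0.04,0],"turn":[0,0,0],"claw":0.3},
    {"dp":[0.23,-0.05,0],"turn":[0,0,0],"claw":0.3},
    {"dp":[0.28,-0.06,0],"turn":[0,0,0],"claw":0.3},
    {"dp":[0.33,-0.07,0],"turn":[0,0,0],"claw":0.3},
    {"dp":[0.38,-0.07,0],"turn":[0,0,0],"claw":0.3},
    {"dp":[0.43,-0.07,0],"turn":[0,0,0],"claw":0.3},
    {"dp":[0.48,-0.08,0],"turn":[0,0,0],"claw":0.3},
  ],
)

```text
t: 20.13
ee_pos: [569.9, 153.6, 22.1]
orientation: [-1.563, -1.267, 0.902]
ft_force: [-3.8, 0.5, 2.3]
width: 26.4
```

```bash
python3 find.py 600 146 -12 12
```

```text
toponly [608.1 147.3 207. ] sceneonly [605.9 148.1 207. ]
ball [607.4 147.8 208.5] gap 1.7 [63, 57] [array([347., 192.]), array([254., 142.])]
TCP [569.9 153.6  22.1] F [-3.8  0.5  2.3] q [ 0.33  0.61  2.   -0.62  0.29 -0.46] t 20.13
mill from TCP along 37.9 right -2.1 turn [-0.001  0.001  0.   ]
```

View pics/s12.png

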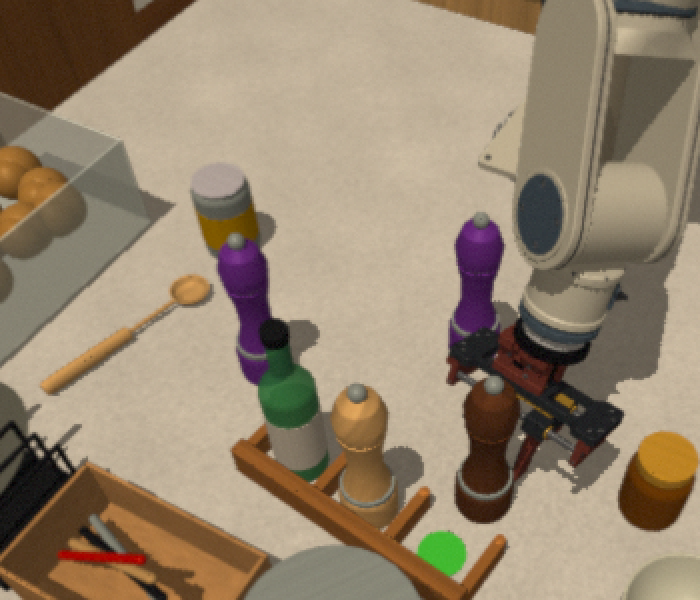

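In the cradle and upright, lined up with the bay (about 1 mm off axis). Next I'll push in.

Emit:
jog_arm(
  steps=[
    {"dp":[0.05,-0.005,0],"turn":[0,0,0],"claw":0.3},
    {"dp":[0.11,-0.01,0],"turn":[0,0,0],"claw":0.3},
    {"dp":[0.17,-0.015,0],"turn":[0,0,0],"claw":0.3},
    {"dp":[0.23,-0.02,0],"turn":[0,0,0],"claw":0.3},
    {"dp":[0.29,-0.03,0],"turn":[0,0,0],"claw":0.3},
    {"dp":[0.35,-0.04,0],"turn":[0,0,0],"claw":0.3},
    {"dp":[0.41,-0.045,0],"turn":[0,0,0],"claw":0.3},
    {"dp":[0.47,-0.05,0],"turn":[0,0,0],"claw":0.3},
    {"dp":[0.53,-0.055,0],"turn":[0,0,0],"claw":0.3},
    {"dp":[0.58,-0.06,0],"turn":[0,0,0],"claw":0.3},
    {"dp":[0.63,-0.06,0],"turn":[0,0,0],"claw":0.3},
  ],
)

```text
t: 21.15
ee_pos: [621.8, 148.9, 22.1]
orientation: [-1.564, -1.268, 0.9]
ft_force: [-2.9, -0.2, 0.5]
width: 26.6
```

```bash
python3 find.py 657 143 -12 13
```

```text
toponly [661.3 142.6 207. ] sceneonly [659.  143.4 207. ]
ball [660.4 143.1 208.7] gap 1.8 [72, 62] [array([331., 212.]), array([258., 114.])]
TCP [621.8 148.9  22.1] F [-2.9 -0.2  0.5] q [ 0.29  0.65  1.89 -0.49  0.34 -0.62] t 21.15
mill from TCP along 39.0 right -2.3 turn [-0.001  0.001  0.   ]
```

View pics/s13.png

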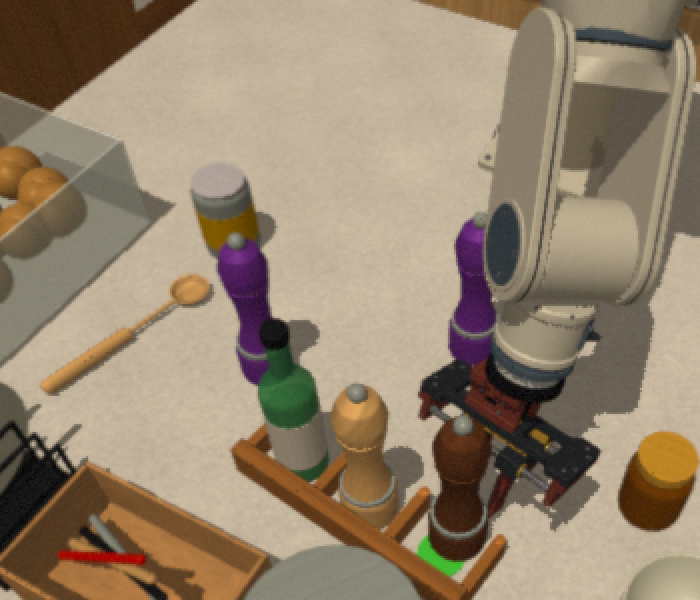

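View pics/t13.png

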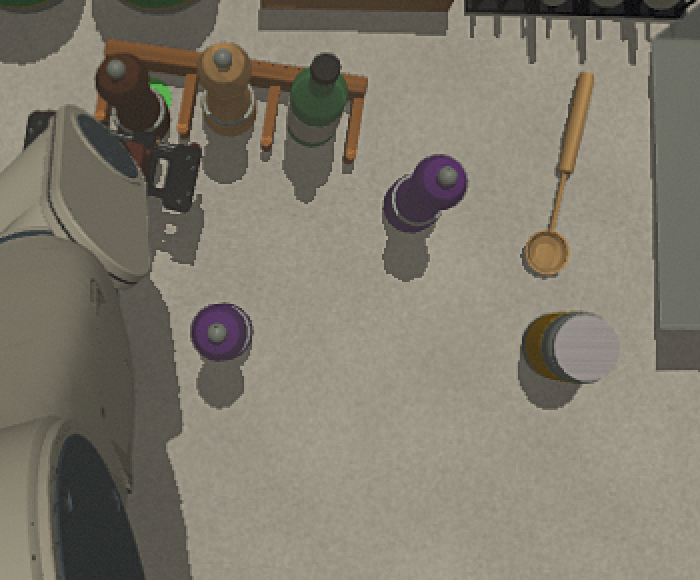

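The mill is upright inside the bay, with part of the green spot still showing. The last 20 mm go slower, then small steps while watching the force.

Emit:
jog_arm(
  steps=[
    {"dp":[0.03,-0.005,0],"turn":[0,0,0],"claw":0.3},
    {"dp":[0.06,-0.01,0],"turn":[0,0,0],"claw":0.3},
    {"dp":[0.09,-0.015,0],"turn":[0,0,0],"claw":0.3},
    {"dp":[0.12,-0.02,0],"turn":[0,0,0],"claw":0.3},
    {"dp":[0.15,-0.025,0],"turn":[0,0,0],"claw":0.3},
    {"dp":[0.18,-0.03,0],"turn":[0,0,0],"claw":0.3},
    {"dp":[0.21,-0.035,0],"turn":[0,0,0],"claw":0.3},
    {"dp":[0.23,-0.04,0],"turn":[0,0,0],"claw":0.3},
    {"dp":[0.24,-0.04,0],"turn":[0,0,0],"claw":0.3},
    {"dp":[0.24,-0.04,0],"turn":[0,0,0],"claw":0.3},
  ],
)

```text
t: 22.08
ee_pos: [641.9, 145.9, 22.4]
orientation: [-1.564, -1.269, 0.898]
ft_force: [-1.5, 0.1, -0.3]
width: 26.6
```

```bash
python3 find.py 679 140 -12
```

```text
toponly [680.4 139.6 207. ] sceneonly [679.1 140.6 207. ]
ball [679.8 140.1 207.7] gap 1.5 [75, 60] [array([324., 220.]), array([260., 104.])]
TCP [641.9 145.9  22.4] F [-1.5  0.1 -0.3] q [ 0.28  0.67  1.85 -0.45  0.35 -0.68] t 22.08
mill from TCP along 38.3 right -2.2 turn [-0.001  0.001  0.   ]
```

Emit:
jog_arm(
  steps=[
    {"dp":[0.01,0,0],"turn":[0,0,0],"claw":0.3},
    {"dp":[0.02,-0.003,0],"turn":[0,0,0],"claw":0.3},
    {"dp":[0.03,-0.004,0],"turn":[0,0,0],"claw":0.3},
    {"dp":[0.035,-0.005,0],"turn":[0,0,0],"claw":0.3},
    {"dp":[0.035,-0.005,0],"turn":[0,0,0],"claw":0.3},
  ],
)

```text
t: 22.6
ee_pos: [644.7, 145.5, 22.5]
orientation: [-1.564, -1.269, 0.898]
ft_force: [-1.9, 0.4, -0.9]
width: 26.4
```

Emit:
jog_arm(
  steps=[
    {"dp":[0.01,-0.001,0],"turn":[0,0,0],"claw":0.3},
    {"dp":[0.015,-0.002,0],"turn":[0,0,0],"claw":0.3},
    {"dp":[0.015,-0.002,0],"turn":[0,0,0],"claw":0.3},
  ],
)

```text
t: 22.85
ee_pos: [646.0, 145.4, 22.4]
orientation: [-1.564, -1.269, 0.898]
ft_force: [-2.5, 0.5, -1.2]
width: 26.4
```

```bash
python3 find.py 683 140 -12
```

```text
toponly [684.3 138.9 207. ] sceneonly [683.2 140.3 207. ]
ball [683.8 139.6 207.4] gap 1.7 [73, 63] [array([323., 222.]), array([260., 102.])]
TCP [646.  145.4  22.4] F [-2.5  0.5 -1.2] q [ 0.27  0.67  1.85 -0.44  0.36 -0.69] t 22.85
mill from TCP along 38.2 right -2.2 turn [-0.001  0.001  0.   ]
```

Emit:
jog_arm(
  steps=[
    {"dp":[0.008,-0.001,0],"turn":[0,0,0],"claw":0.3},
    {"dp":[0.012,-0.002,0],"turn":[0,0,0],"claw":0.3},
    {"dp":[0.012,-0.002,0],"turn":[0,0,0],"claw":0.3},
  ],
)

```text
t: 23.2
ee_pos: [647.1, 145.2, 22.5]
orientation: [-1.564, -1.269, 0.898]
ft_force: [-2.5, 1.0, -0.1]
width: 26.7
```

```bash
python3 find.py 685 140 -12
```

```text
toponly [685.4 139.1 207. ] sceneonly [684.1 140.  207. ]
ball [684.8 139.6 207.8] gap 1.4 [74, 60] [array([322., 222.]), array([260., 101.])]
TCP [647.1 145.2  22.5] F [-2.5  1.  -0.1] q [ 0.27  0.67  1.84 -0.44  0.36 -0.69] t 23.2
mill from TCP along 38.1 right -2.4 turn [-0.001  0.001  0.   ]
```

Emit:
jog_arm(
  steps=[
    {"dp":[0.008,-0.001,0],"turn":[0,0,0],"claw":0.3},
    {"dp":[0.012,-0.002,0],"turn":[0,0,0],"claw":0.3},
    {"dp":[0.012,-0.002,0],"turn":[0,0,0],"claw":0.3},
  ],
)

```text
t: 23.55
ee_pos: [648.1, 145.1, 22.5]
orientation: [-1.564, -1.269, 0.898]
ft_force: [-2.9, -0.2, -1.1]
width: 26.6
```

```bash
python3 find.py 686 140 -12 14
```

```text
toponly [686.7 138.8 207. ] sceneonly [685.4 140.  207. ]
ball [686.1 139.4 207.6] gap 1.7 [71, 60] [array([322., 223.]), array([260., 101.])]
TCP [648.1 145.1  22.5] F [-2.9 -0.2 -1.1] q [ 0.27  0.67  1.84 -0.44  0.36 -0.69] t 23.55
mill from TCP along 38.4 right -2.4 turn [-0.001  0.001  0.   ]
```

View pics/s14.png

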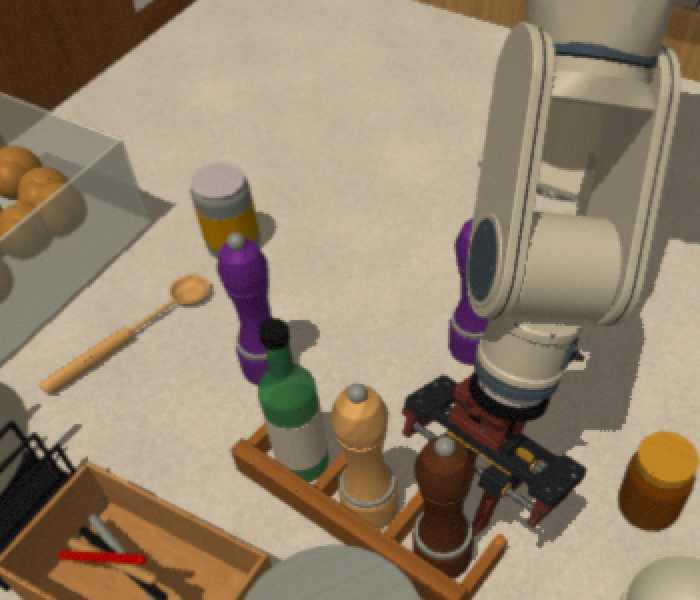

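Still only sliding force (3 N), so the mill is not at the rail yet. I'll continue in small steps.

Emit:
jog_arm(
  steps=[
    {"dp":[0.008,-0.001,0],"turn":[0,0,0],"claw":0.3},
    {"dp":[0.016,-0.002,0],"turn":[0,0,0],"claw":0.3},
    {"dp":[0.016,-0.002,0],"turn":[0,0,0],"claw":0.3},
  ],
)

```text
t: 23.9
ee_pos: [649.1, 144.9, 22.3]
orientation: [-1.564, -1.269, 0.899]
ft_force: [-4.6, 0.6, 0.2]
width: 26.4
```

```bash
python3 find.py 687 140 -12
```

```text
toponly [687.2 138.9 207. ] sceneonly [685.9 139.7 207. ]
ball [686.7 139.3 207.7] gap 1.3 [74, 60] [array([322., 223.]), array([260., 100.])]
TCP [649.1 144.9  22.3] F [-4.6  0.6  0.2] q [ 0.27  0.67  1.84 -0.44  0.36 -0.7 ] t 23.9
mill from TCP along 37.9 right -2.4 turn [-0.001  0.001  0.   ]
```

Emit:
jog_arm(
  steps=[
    {"dp":[0.008,-0.001,0],"turn":[0,0,0],"claw":0.3},
    {"dp":[0.016,-0.002,0],"turn":[0,0,0],"claw":0.3},
    {"dp":[0.016,-0.002,0],"turn":[0,0,0],"claw":0.3},
  ],
)

```text
t: 24.25
ee_pos: [649.3, 144.7, 22.2]
orientation: [-1.564, -1.268, 0.9]
ft_force: [-8.9, 2.0, 4.1]
width: 26.2
```

```bash
python3 find.py 687 140 -12
```

```text
toponly [687.2 138.8 207. ] sceneonly [686.  139.6 207. ]
ball [686.7 139.2 207.7] gap 1.2 [73, 63] [array([322., 223.]), array([260., 100.])]
TCP [649.3 144.7  22.2] F [-8.9  2.   4.1] q [ 0.27  0.67  1.84 -0.44  0.36 -0.7 ] t 24.25
mill from TCP along 37.7 right -2.4 turn [-0.001  0.001  0.   ]
```

The force rose to 9 N and the mill stopped at (686.7,139.2), so it is home against the rail. Next I'll retreat straight back, then up.

Emit:
jog_arm(
  steps=[
    {"dp":[-0.04,0.008,0],"turn":[0,0,0],"claw":0.3},
    {"dp":[-0.15,0.03,0],"turn":[0,0,0],"claw":0.3},
    {"dp":[-0.35,0.07,0],"turn":[0,0,0],"claw":0.3},
    {"dp":[-0.6,0.12,0],"turn":[0,0,0],"claw":0.3},
    {"dp":[-0.6,0.12,0.3],"turn":[0,0,0],"claw":0.3},
    {"dp":[-0.6,0.12,0.7],"turn":[0,0,0],"claw":0.3},
    {"dp":[-0.6,0.12,1],"turn":[0,0,0],"claw":0.3},
    {"dp":[-0.6,0.12,1],"turn":[0,0,0],"claw":0.3},
  ],
)

```text
t: 25.02
ee_pos: [604.5, 155.7, 107.7]
orientation: [-1.567, -1.275, 0.892]
ft_force: [1.7, 1.2, 1.3]
width: 26.4
```

Emit:
jog_arm(
  steps=[
    {"dp":[0,0,0.5],"turn":[0,0,0],"claw":0.3},
    {"dp":[0,0,1],"turn":[0,0,0],"claw":0.3},
    {"dp":[0,0,1],"turn":[0,0,0],"claw":0.3},
  ],
)

```text
t: 25.27
ee_pos: [608.6, 157.1, 194.9]
orientation: [-1.571, -1.285, 0.882]
ft_force: [2.0, 0.7, 0.7]
width: 26.1
```

Emit:
jog_arm(
  steps=[
    {"dp":[-0.3,0,0.5],"turn":[0,0,0],"claw":0.3},
    {"dp":[-0.6,0,1],"turn":[0,0,0],"claw":0.3},
    {"dp":[-0.6,0,1],"turn":[0,0,0],"claw":0.3},
    {"dp":[-0.6,0,1],"turn":[0,0,0],"claw":0.3},
  ],
)

```text
t: 25.6
ee_pos: [561.4, 157.6, 278.7]
orientation: [-1.574, -1.29, 0.876]
ft_force: [0.3, -0.7, 0.0]
width: 26.2
```

```bash
python3 find.py 686 140 -12 15; python3 - <<'E'
from h import *
import pickle
T=ctrl.get_image("top");S=ctrl.get_image("scene")
for n,d,o in(("T",T,"top.pkl"),("S",S,"scene.pkl")):
    a=pickle.load(open(o,"rb"))["img"].astype(int);df=(abs(a-d["img"]).max(2)>40).astype(np.uint8)
    k,l,st,c=cv2.connectedComponentsWithStats(df);print(n,[(c[i].round().tolist(),int(st[i,4])) for i in range(1,k) if st[i,4]>25])
E
```

```text
toponly [687.3 138.7 207. ] sceneonly [686.2 139.8 207. ]
ball [686.8 139.3 207.5] gap 1.5 [74, 62] [array([322., 223.]), array([260., 100.])]
TCP [561.4 157.6 278.7] F [ 0.3 -0.7  0. ] q [ 0.34  0.17  1.89 -0.25  0.78 -0.86] t 25.6
mill from TCP along 126.5 right -8.1 turn [-0.003  0.008 -0.   ]
T [([253.0, 110.0], 50), ([269.0, 105.0], 80), ([237.0, 256.0], 18268), ([187.0, 161.0], 29), ([118.0, 215.0], 1175), ([356.0, 215.0], 1399), ([107.0, 322.0], 7890), ([169.0, 240.0], 93), ([14.0, 360.0], 1225)]
S [([380.0, 1.0], 27), ([414.0, 17.0], 1825), ([391.0, 38.0], 109), ([424.0, 43.0], 131), ([398.0, 118.0], 11946), ([551.0, 123.0], 7178), ([626.0, 89.0], 958), ([285.0, 157.0], 1848), ([324.0, 254.0], 1975)]
```

View pics/s15.png

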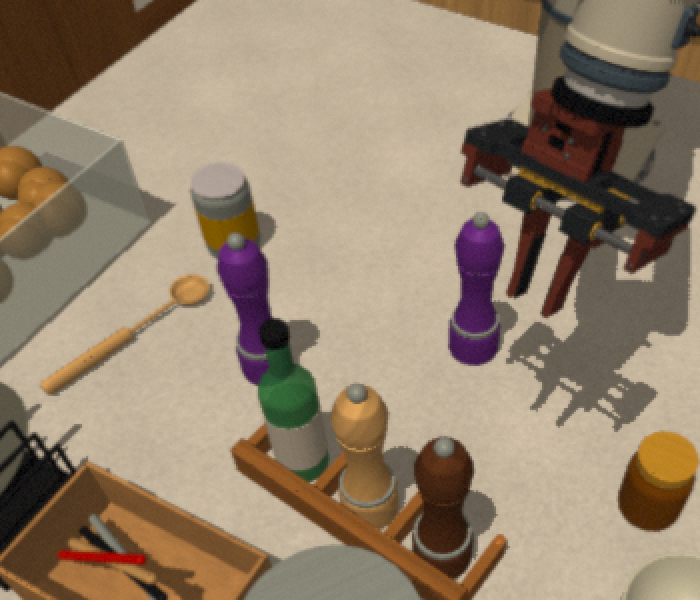

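View pics/t15.png

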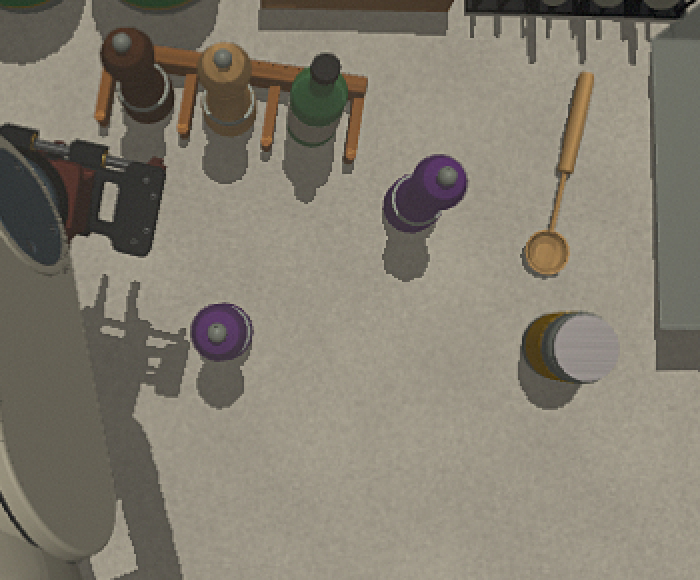

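The mill stands upright in the bay, level with the salt mill, and the green spot is fully covered. The purple mills, oil, can and spoon are unchanged in the difference check, and the hand is clear. Handing in.

```bash
python3 -c "
from workcell import ctrl
print(ctrl.close_job())"
```

```text
the job is handed in; nothing more can be done
None
```

The dark pepper mill is in the left bay, upright and against the back rail, and the job is handed in at about 26 s. I pushed it low on its foot, at about 20–30 mm height. It went across the counter to the bay mouth with shut fingertips, then straight in with the fingers part open as a cradle, never pinched. The hand then backed out and lifted clear.

**Force:** the push took 2–5 N while the mill slid. It rose to about 9 N when the mill stopped at the rail, and read about zero after I withdrew.

**Final look:** the mill was at (687, 139), level with the salt mill and covering the green spot.

**Nothing else moved:** comparing the scene and top pictures with the ones from the start showed changes only from the mill, the arm and their shadows. The arm and its shadow cover part of both pictures, so the objects behind them were not compared.

**One disagreement:** my first measurement put the spot's centre at (683, 139). The mill stopped about 3.6 mm deeper than that, though only 1 mm of clearance to the rail was expected. I put this down to camera calibration and trusted the contact with the rail.

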